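# Load the engraver's blank feeder

### The job

Turn the feeder's selector clockwise to the ring (load) so that its shutter opens, then press every 50 x 90 mm basswood blank, one at a time and lying flat, down into the magazine until it snaps under both spring catches. When all the blanks are in, turn the selector back to the bar (run), which closes the shutter over them. Leave the two off-cuts (the square and the narrow strip) on the bench and do not disturb the bottles, jar, file and brush.

Things in the scene. Friction and masses are not known exactly. Their poses are not given: they have to be found in the camera images.
- blank1: plain basswood blank, a flat slab 50 mm wide (its x), 90 mm long (its y), 12 mm thick (its z); origin at its centre, so 6 mm above the mat when it lies flat. About 40 g. Four to six blanks are there, the others are absent (None from the start)
- blank2: plain basswood blank, a flat slab 50 mm wide (its x), 90 mm long (its y), 12 mm thick (its z); origin at its centre, so 6 mm above the mat when it lies flat. About 40 g. Four to six blanks are there, the others are absent (None from the start)
- blank3: plain basswood blank, a flat slab 50 mm wide (its x), 90 mm long (its y), 12 mm thick (its z); origin at its centre, so 6 mm above the mat when it lies flat. About 40 g. Four to six blanks are there, the others are absent (None from the start)
- blank4: plain basswood blank, a flat slab 50 mm wide (its x), 90 mm long (its y), 12 mm thick (its z); origin at its centre, so 6 mm above the mat when it lies flat. About 40 g. Four to six blanks are there, the others are absent (None from the start)
- blank5: plain basswood blank, a flat slab 50 mm wide (its x), 90 mm long (its y), 12 mm thick (its z); origin at its centre, so 6 mm above the mat when it lies flat. About 40 g. Four to six blanks are there, the others are absent (None from the start)
- blank6: plain basswood blank, a flat slab 50 mm wide (its x), 90 mm long (its y), 12 mm thick (its z); origin at its centre, so 6 mm above the mat when it lies flat. About 40 g. Four to six blanks are there, the others are absent (None from the start)
- feeder: blank feeder of a desktop engraving machine, fixed to the bench (heights below are above the bench). Origin: on the bench under the magazine's centre. x runs from the magazine to the machine housing behind it, y to the selector side, z up. The magazine is an upright shaft, open above, for blanks lying flat: 90 mm length along feeder y, 50 mm width along feeder x. It holds six
- mouth (a point): feeder (0, 0, 100) mm, axis of the magazine at the height of the catches' undersides. A blank is in when its centre is below 97 mm: the top one is pressed up against the catches, centre at 94 mm, each one under it 12 mm lower. Pressing its top to 96 mm (centre 90) is enough, and safe for the sixth too. A blank just laid on the ramps rests with its underside near 115 mm
- lip_left (a point): tip of the spring catch (retaining lip) at the +y end, feeder (0, 39, 100) mm. Each catch is 36 mm wide in x, flat underneath at z = 100 mm; above, a ramp rises outward from the tip to y = 50 mm at z = 122 mm. A blank pressed down on both ramps drives the catches apart (5 to 16 N in all, with the follower); once its top is below 100 mm they snap back over it
- lip_right (a point): tip of the same kind of catch at the -y end, feeder (0, -39, 100) mm, its mirror image
- post_top (a point): top inner end of one of four corner posts, feeder (-29.5, 40.5, 118) mm. The shaft is 54 mm (x) by 93 mm (y) inside: posts with inner faces at x = +-27 mm, at y = +-33 to 48 mm, flaring 6 mm outward from z = 116 to 130 mm; end walls inside y = +-46.5 mm. Between the posts both long sides are open, 66 mm wide, so that fingers on a blank's long edges can go down with it
- housing_top (a point): feeder (150, 0, 128) mm, top of the machine housing: x = 85 to 215 mm, y = +-85 mm, 128 mm high. The selector housing stands at x = -60 to 215 mm, y = 80 to 210 mm, 90 mm high
- selector (a joint): angle of the black selector knob, rad, 0 to 1.2, growing clockwise seen from above. Detents at 0 (mark: bar = run), 0.6 (dot, middle = off) and 1.2 (ring = load) hold it with about 0.07 N m. Starts at run or off. It drives the shutter: closed at run, half open at off, open at load (58 mm per rad)
- selector_grip (a point): point on the knob's vertical axis to grip at, feeder (0, 140, 127) mm. The knob has an upright bar grip 46 mm long, 14 mm thick, from z = 104 to 134 mm, over a disc of 24 mm radius. The point turns with the knob: x along the bar, the white pointer at its -x end. At off the pointer points along feeder -x; at angle a along feeder yaw + pi + 0.6 - a
- shutter (a joint): travel of the clear shutter plate (84 mm wide, at z = 130 to 133 mm, steel front edge) over the mouth, m: 0 = front edge over the middle of the mouth (closed), 0.07 = drawn back over the housing, front edge 70 mm behind the magazine's axis (open). Moved only by the selector
- follower (a joint): how far the spring-loaded follower plate in the magazine is pressed down, m: 0 = empty (its top at z = 92 mm), about 0.004 with one blank and 0.012 more for each further one; it pushes up with 3 N at 0 and 7 N at 0.07
- offcut_square: basswood off-cut, square, 66 x 66 x 12 mm, origin at its centre; not a blank, stays on the bench
- offcut_strip: basswood off-cut, narrow strip 22 (x) x 100 (y) x 12 mm, origin at its centre; not a blank, stays on the bench
- glue: white glue bottle, 52 mm across, 150 mm tall, origin at its foot; bystander
- ink: dark ink bottle, 56 mm across, 95 mm tall, origin at its foot; bystander
- paint_jar: paint jar, 60 mm across, 60 mm tall, origin at its foot; bystander
- file: needle file with a wooden handle, 220 mm long, 26 mm thick, lying flat near the robot, origin at its middle; bystander
- brush: brush, 200 mm long, lying flat, origin at its middle; bystander
Mind the look-alikes: they are no part of the job. What is shaped like the offcut_square but blue is not meant. What is shaped like the blank5 but blue is not meant.

How it is judged:
On the way, in this order (a step that is already met when the one before it is completed fails the run):
1. the selector stands at the ring (load): above 1.05 rad (value of joint selector above 1.05 rad), for 0.2 s.
2. every blank that is there lies flat in the magazine under the catches (z of blank1 in the frame of feeder between 0.02 and 0.097 m and x of blank1 in the frame of feeder between -0.008 and 0.008 m and y of blank1 in the frame of feeder between -0.008 and 0.008 m and angle between the z axis of each of blank1, blank2, blank3, blank4, blank5, blank6 and the z axis of feeder, either way round below 0.12 rad and z of blank2 in the frame of feeder between 0.02 and 0.097 m and x of blank2 in the frame of feeder between -0.008 and 0.008 m and y of blank2 in the frame of feeder between -0.008 and 0.008 m and z of blank3 in the frame of feeder between 0.02 and 0.097 m and x of blank3 in the frame of feeder between -0.008 and 0.008 m and y of blank3 in the frame of feeder between -0.008 and 0.008 m and z of blank4 in the frame of feeder between 0.02 and 0.097 m and x of blank4 in the frame of feeder between -0.008 and 0.008 m and y of blank4 in the frame of feeder between -0.008 and 0.008 m and z of blank5 in the frame of feeder between 0.02 and 0.097 m and x of blank5 in the frame of feeder between -0.008 and 0.008 m and y of blank5 in the frame of feeder between -0.008 and 0.008 m and z of blank6 in the frame of feeder between 0.02 and 0.097 m and x of blank6 in the frame of feeder between -0.008 and 0.008 m and y of blank6 in the frame of feeder between -0.008 and 0.008 m), for 0.3 s.
At the end, for the whole second after the job is handed in: Every blank that is there lies flat (within 0.12 rad) in the magazine under the catches, its centre within 8 mm of the magazine's axis and below z = 97 mm, at rest; the selector stands at the bar (below 0.15 rad); both off-cuts lie on the bench (all of step 2 and value of joint selector below 0.15 rad and linear speed of each of blank1, blank2, blank3, blank4, blank5, blank6 below 0.02 m/s and height (world z) of each of offcut_square, offcut_strip below 0.03 m); the robot touches nothing.
It fails at once if a bottle, the jar, the file or the brush is shifted more than 30 mm (distance of any of glue, ink, paint_jar, file, brush from where it was at the start of the episode above 0.03 m).
It fails at once if a bottle or the jar is tipped (angle between any of glue, ink, paint_jar's own z axis and vertical above 0.5 rad).
Of blank1, blank2, blank3, blank4, blank5, blank6 only 4 to 6 are there at a start; the rules pass over those that are not, and their reading is None.
At some moment in a run one of blank1, blank2, blank3, blank4, blank5, blank6 may be knocked a few centimetres aside while the robot is not near it.
Once in a run the grip may slacken for a moment while it holds something.
It also fails if it takes over 210 s, if anything falls off the work surface, if the arm or the gripper's body presses on something with over 40 N, if the wrist force passes 120 N, or if a joint passes its speed limit or range.

### The arm

A 6-joint arm with a two-finger parallel gripper is mounted at the origin on the work surface. World frame = base frame: x ahead of the robot, y to its left, z up, the work surface at z = 0. Lengths are in m, angles in rad, forces in N, time in s.
With the tool pointing down it reaches from about 0.325 to 0.85 m from the base axis. Payload 4.4 kg.
Tool frame: the origin (TCP) lies midway between the tips of the shut fingers; the grasp point (between the pads) lies 19 mm behind it (bot.grip_point_offset is the distance from the TCP to the grasp point, in m); z points along the fingers, y is the line along which they close (so a half turn about z gives the same grasp; the last joint's range is limited). The gripper opens to 94 mm and grips with 3 to 60 N. Pads are 16 mm wide; open, the fingers measure 119 mm over their backs; the gripper's body (75 mm by 177 mm) begins 78 mm behind the grasp point.
Start: joints at [-1.476, 0.207, 1.542, -0, 1.393, -0.15], TCP at [0.139, -0.558, 0.205] pointing down, gripper open.
Joint ranges: [-2.73, 2.73], [-0.86, 2.22], [0.23, 2.46], [-1.11, 4.25], [0.08, 2.63], [-2.82, 2.82]. Speed limits (rad/s): [2.79, 2.79, 3.14, 3.14, 3.14, 3.14].

### API

Orientations are given as a unit quaternion [x, y, z, w].
In Python, from bench import bot gives the robot as it stands. The module is installed in compiled form; this text tells all that it offers.
- The arm moves only by the tool send_rows, never from a script. Its argument "series" is text: rows parted by semicolons, each of 7 numbers parted by spaces: the opening, from 0 (shut) to 1 (fully open), then the shift along the tool's x, y, z normalised to -1 to 1, where 1 is 0.2 m, then the turn, a rotation vector about the tool's x, y, z normalised to -1 to 1, where 1 is pi/2 rad. In form: fingers tx ty tz ax ay az; .... A call has 1 to 12 rows; each row is the pose to reach, as a shift and turn from the pose commanded when the call began, along the tool's axes at that moment; what a row does not reach only later rows make up. A row lasts 1/8 s, in which the tool goes at most 62.5 mm and 10.7 degrees, less where a joint would pass 70% of its speed; a pose out of reach is approached as far as the arm can. A call with a number of a shift or a turn outside -1 to 1 is refused whole. A call with a gripper value outside its range is refused whole. The fingers move at their own pace and stop on an object; "squeeze" is the grip in N (left out, the last holds). Time passes only in rows, so rows that repeat a pose let the fingers close. It gives the time, the measured TCP pose, the force, the opening and the grip force at its end, in the units of the state.
- bot.get_obs(): the state, without advancing time (a new reading comes with each control period).
- bot.snapshot(name): name is "scene" or "top" or "wrist"; returns the picture (400x640x3 uint8, red, green, blue); there is no depth.
- bot.camera_model(name): a dict with "vfov" (degrees; the focal length in pixels is half the picture's height over the tangent of half this angle, whatever the lens; pixels are square), "cx", "cy" (the principal point, pixels), "distortion" ([k1, k2, p1, p2, k3] as OpenCV has them; the pictures are not rectified), "R" (3x3) and "t" (3): a world point X has camera coordinates R X + t; the wrist camera has in their place "hand_eye" (4x4, takes a point from camera to tool coordinates, whose origin is the TCP and whose axes are the flange's). Camera axes: x right, y down, z forward; pixel columns grow to the right and rows downward; lengths in m; the calibration is good to about 2 mm. A picture is of the moment at which its call begins: read the wrist's pose just before it. camera_model takes no time and is no camera call.
- bot.hand_in(): hands the job in; it is judged then, once.
The state is a dict: "time_s": time; "joints": joint angles; "dq": joint speeds; "effort": joint torques, N m; "tcp_pos": TCP position; "ee_rot": TCP orientation; "ft_force": force on the tool from outside, world axes, zero at the start; "moment": the same for the moment, N m; "opening": finger opening in m; "gripper_force": force on a finger pad.
Only numpy, scipy, OpenCV 4.12 (cv2) and the standard library are available. Lean on these libraries where they do the work, as an engineer would, in place of code of your own. Each camera call takes 0.05 s, during which the arm holds its last target. There are 200 camera calls.

## Working session

There is one attempt and no reset: what is moved stays moved. The work goes in short steps, Python scripts to look and compute and a tool call to move; the robot and the scene stay as the last step left them, time stands still between calls to the robot, and variables do not carry over. Pictures are saved under pics/ and viewed, at most 14 in all, crops included, and the job is handed in when it is done.

Besides the shell and the picture viewer there is one more tool, called as name(argument=value, ...) on one line, values as JSON. send_rows: Moves the arm, as the interface text tells. Scaled input: -1 to 1 covers 0.2 m each way for a shift and pi/2 rad each way for a turn. Its arguments: {"type":"object","properties":{"series":{"type":"string"},"squeeze":{"type":"number"}},"required":["series"]}

```bash
mkdir -p pics; ls; python3 - <<'E'
from bench import bot
import cv2
o=bot.get_obs();print(o)
for n in ("scene","top"):
    cv2.imwrite(f"pics/{n}0.png",bot.snapshot(n)[:,:,::-1])
for n in("scene","top","wrist"):print(n,bot.camera_model(n))
print(bot.grip_point_offset)
E
```

```text
pics
{'time_s': 0.0, 'joints': array([-1.47650422e+00,  2.07391403e-01,  1.54294133e+00, -1.94645278e-05,
        1.39349086e+00, -1.50492105e-01]), 'dq': array([ 2.40739753e-05,  1.71513657e-04, -7.47916931e-04,  2.55383226e-03,
       -8.99962972e-04, -1.13623572e-03]), 'effort': array([ 1.96074281e-03, -3.70876908e+01, -2.81413543e+01,  7.00273155e-02,
        3.59934708e-02, -1.72119790e-04]), 'tcp_pos': array([ 0.1392601 , -0.55705431,  0.20431304]), 'ee_rot': array([ 9.92518603e-01,  1.22088402e-01,  2.17667024e-05, -1.11530242e-03]), 'ft_force': array([ 0.4624149 ,  0.05875879, -0.40054907]), 'moment': array([-0.03492755,  0.00457876,  0.01515975]), 'gripper_force': 0.0, 'opening': 0.09438020012932641}
scene {'vfov': 51.088887512608665, 'cx': 319.9077234374146, 'cy': 194.1878045357752, 'distortion': array([0.01665199, 0.        , 0.        , 0.        , 0.        ]), 'R': array([[ 0.57661432,  0.8168881 ,  0.01448308],
       [ 0.46275556, -0.31193199, -0.82979258],
       [-0.67332995,  0.48517241, -0.55788396]]), 't': array([-0.24258033, -0.16345633,  1.64164256])}
top {'vfo
[... 199 characters left out ...]
6,  0.01129019],
       [-0.99431758,  0.01594401, -0.10525368],
       [ 0.10505134, -0.01303923, -0.99438131]]), 't': array([-0.04735254,  0.51757379,  1.68143491])}
wrist {'vfov': 68.72413517534079, 'cx': 320.870219186811, 'cy': 200.04194795976076, 'distortion': array([-0.05273293,  0.        ,  0.        ,  0.        ,  0.        ]), 'hand_eye': array([[-9.65834638e-04, -9.70663312e-01, -2.40440850e-01,
         6.99039247e-02],
       [ 9.99999481e-01, -8.59486067e-04, -5.47172181e-04,
         5.29043335e-04],
       [ 3.24464401e-04, -2.40441254e-01,  9.70663638e-01,
        -1.78967141e-01],
       [ 0.00000000e+00,  0.00000000e+00,  0.00000000e+00,
         1.00000000e+00]])}
0.0188
```

View pics/top0.png

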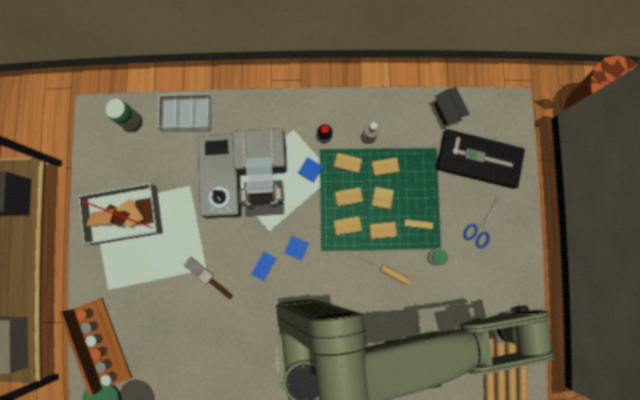

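View pics/scene0.png

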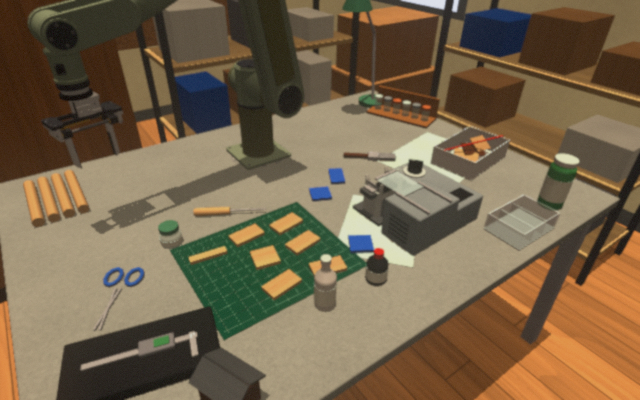

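The top view shows seven wood pieces on the green mat: blanks near (348,162), (386,167), (348,197), (347,226) and (384,230), the square at (383,198) and the strip at (418,224). The feeder mouth is near (263,198) and the selector knob near (218,197). The scene view agrees, with the knob at (414,165).

```bash
cat > h.py <<'E'
import numpy as np,cv2
from scipy.spatial.transform import Rotation as Ro
from bench import bot
def cam(n,o=None):
    m=bot.camera_model(n);f=200/np.tan(np.radians(m["vfov"]/2))
    K=np.array([[f,0,m["cx"]],[0,f,m["cy"]],[0,0,1]])
    if "R" in m: R,t=m["R"],m["t"]
    else:
        T=np.eye(4);T[:3,:3]=Ro.from_quat(o["ee_rot"]).as_matrix();T[:3,3]=o["tcp_pos"]
        W=np.linalg.inv(T@m["hand_eye"]);R,t=W[:3,:3],W[:3,3]
    return K,m["distortion"],R,t
def ray(c,p):
    K,d,R,t=c
    u=cv2.undistortPoints(np.array(p,float).reshape(-1,1,2),K,d).reshape(-1,2)
    return -R.T@t,np.c_[u,np.ones(len(u))]@R
def plane(c,p,z):
    C,D=ray(c,p);return C+D*((z-C[2])/D[:,2])[:,None]
def proj(c,X):
    K,d,R,t=c
    return cv2.projectPoints(np.array(X,float).reshape(-1,1,3),cv2.Rodrigues(R)[0],t,K,d)[0].reshape(-1,2)
def tri(c1,p1,c2,p2):
    A=np.zeros((3,3));b=np.zeros(3);L=[]
    for c,p in((c1,p1),(c2,p2)):
        C,D=ray(c,[p]);D=D[0]/np.linalg.norm(D[0]);M=np.eye(3)-np.outer(D,D);A+=M;b+=M@C;L.append((M,C))
    X=np.linalg.solve(A,b);return X,[np.linalg.norm(M@(X-C)) for M,C in L]
def wood(img,c,z=.012,amin=80):
    h=cv2.cvtColor(img,cv2.COLOR_RGB2HSV);m=cv2.inRange(h,(8,60,110),(28,255,255))
    out=[]
    for k in cv2.findContours(m,cv2.RETR_EXTERNAL,cv2.CHAIN_APPROX_NONE)[0]:
        if cv2.contourArea(k)<amin:continue
        P=plane(c,k.reshape(-1,2),z)[:,:2]
        (x,y),(w,l),a=cv2.minAreaRect((P*1000).astype(np.float32))
        if w<l:a+=90
        out.append((round(x/1000,4),round(y/1000,4),round(min(w,l)),round(max(w,l)),round((a+90)%180-90),k.reshape(-1,2).mean(0).round()))
    return out
E
python3 - <<'E'
from h import *
for n in("top","scene"):
    im=cv2.imread(f"pics/{n}0.png")[:,:,::-1].copy();print(n)
    for r in wood(im,cam(n)):print(r)
a=cv2.imread("pics/top0.png")[120:230,185:335];b=cv2.imread("pics/scene0.png")[140:255,345:495]
a=cv2.resize(a,(600,440),interpolation=2);b=cv2.resize(b,(750,575),interpolation=2)
cv2.imwrite("pics/ca.png",a);cv2.imwrite("pics/cb.png",b)
E
```

```text
top
(-0.103, 1.0649, 51, 129, -68, array([ 11., 385.]))
(-0.1172, -0.6356, 29, 95, -1, array([490., 386.]))
(-0.1161, -0.6755, 29, 103, -1, array([501., 385.]))
(-0.1135, -0.7158, 29, 113, -1, array([512., 383.]))
(-0.1126, -0.7583, 33, 121, -1, array([523., 383.]))
(-0.1515, -0.892, 109, 223, 45, array([559., 387.]))
(0.0119, -0.6744, 29, 49, -1, array([500., 348.]))
(0.0517, 0.7128, 113, 310, 22, array([102., 344.]))
(0.2772, -0.3125, 33, 118, 60, array([396., 275.]))
(0.433, -0.2713, 51, 91, -85, array([383., 230.]))
(0.4517, -0.3963, 22, 100, 82, array([418., 224.]))
(0.4511, -0.1485, 51, 91, -81, array([347., 225.]))
(0.4929, 0.7263, 57, 99, 89, array([100., 217.]))
(0.5023, 0.6171, 75, 95, 29, array([129., 214.]))
(0.5518, -0.1553, 51, 91, -81, array([348., 196.]))
(0.5457, -0.2736, 66, 67, 78, array([382., 198.]))
(0.6569, -0.2873, 50, 92, -82, array([385., 166.]))
(0.672, -0.1551, 50, 91, 75, array([347., 162.]))
(0.3515, 0.9761, 173, 868, 11, array([ 32., 256.]))
(0.4672, -0.8505, 26, 676, 0, array([542., 218.]))
(0.4995, -0.0479, 1202, 2361, -87, array([236., 153.]))
(1.058
[... 992 characters left out ...]
1.0385, 0.2113, 292, 314, -38, array([206.,  70.]))
(-1.0321, -0.0501, 63, 789, -14, array([160.,  83.]))
(0.1479, 1.2957, 886, 1372, 0, array([534., 109.]))
(-1.188, -0.1507, 121, 1101, -12, array([135.,  79.]))
(-1.5023, 0.0599, 90, 438, -12, array([155.,  54.]))
(-0.8778, 0.9128, 284, 634, -29, array([324.,  59.]))
(-1.3338, 0.4631, 383, 763, -56, array([213.,  57.]))
(-0.3531, 2.0712, 619, 1965, -15, array([536.,  66.]))
(-1.1116, 1.966, 646, 2591, -40, array([411.,  41.]))
(-0.851, 3.6633, 1265, 2586, -67, array([583.,  16.]))
(-1.5169, 3.3374, 225, 784, -54, array([477.,   5.]))
(-1.8406, 1.6336, 616, 1839, -30, array([321.,  22.]))
(-2.9699, 0.9181, 507, 569, -29, array([194.,   5.]))
```

View pics/ca.png

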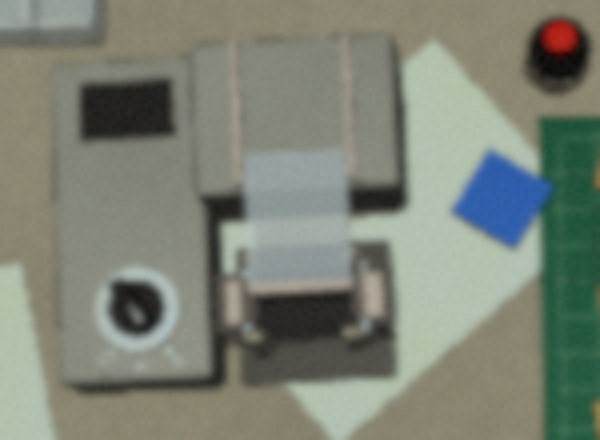

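The crop shows the knob at crop (135,308), pointer apparently at lower right (run). The closed shutter's front edge runs from (248,288) to (352,288), and the catches are at (232,300) and (374,295). Next I'll plan the move that puts the wrist camera over the feeder.

```bash
cat >> h.py <<'E'
def plan(wps,o=None,p=None,psi=None,quiet=False):
    """wps: list of (x,y,z,psi) tool-down; each becomes one call; prints shift/turn normalised in tool axes + rows needed"""
    o=o or bot.get_obs()
    R=Ro.from_quat(o["ee_rot"]);p=np.array(o["tcp_pos"])
    for w in wps:
        T=Ro.from_quat([np.cos(w[3]/2),np.sin(w[3]/2),0,0]);d=np.array(w[:3])-p
        s=R.inv().apply(d)/.2;a=(R.inv()*T).as_rotvec()/(np.pi/2)
        n=max(np.linalg.norm(d)/.0625,np.degrees(np.linalg.norm(a)*np.pi/2)/10.7)
        print(" ".join(f"{v:.3f}" for v in np.r_[s,a]),f" rows {n:.1f}","" if max(abs(np.r_[s,a]))<=1 else "TOO FAR")
        R,p=T,np.array(w[:3])
E
python3 - <<'E'
from h import *
c=cam("top");P=lambda x,y:[185+x/4-.375,120+y/4-.375]
print("knob",plane(c,[P(135,308)],.134),"mouth",plane(c,[P(302,300)],.115))
h=plane(c,[P(195,45),P(398,38),P(405,200),P(205,200)],.128);print(h)
s=plane(c,[P(248,288),P(352,288)],.133);print(s)
e=np.array([.57,.155,.34])
plan([(.25,-.40,.32,.8),(.38,-.22,.34,1.5),(.47,-.05,.34,1.5),(.53,.1,.34,1.5)])
E
```

```text
knob [[0.54239937 0.27465465 0.134     ]] mouth [[0.54915149 0.14083056 0.115     ]]
[[0.76156344 0.22781668 0.128     ]
 [0.76422993 0.05971775 0.128     ]
 [0.62834388 0.05500955 0.128     ]
 [0.63122294 0.21874632 0.128     ]]
[[0.55731637 0.18272053 0.133     ]
 [0.55590919 0.09830191 0.133     ]]
0.728 -0.629 -0.577 -0.001 -0.001 -0.353  rows 3.6 
1.098 -0.161 -0.100 0.000 0.000 -0.446  rows 3.7 TOO FAR
0.880 0.389 0.000 0.000 0.000 0.000  rows 3.1 
0.769 0.246 0.000 0.000 0.000 0.000  rows 2.6
```

send_rows(series="1 0.73 -0.63 -0.58 0 0 -0.35;1 0.73 -0.63 -0.58 0 0 -0.35;1 0.73 -0.63 -0.58 0 0 -0.35;1 0.73 -0.63 -0.58 0 0 -0.35;1 0.73 -0.63 -0.58 0 0 -0.35;1 0.73 -0.63 -0.58 0 0 -0.35")

```text
time_s: 0.85
tcp_pos: [0.25, -0.4003, 0.3205]
ee_rot: [0.922, 0.387, -0.0, -0.001]
ft_force: [0.4, -0.5, -0.9]
opening: 0.0937
gripper_force: 0.0
```

send_rows(series="1 1 -0.16 -0.1 0 0 -0.45;1 1 -0.16 -0.1 0 0 -0.45;1 1 -0.16 -0.1 0 0 -0.45;1 1 -0.16 -0.1 0 0 -0.45;1 1 -0.16 -0.1 0 0 -0.45;1 1 -0.16 -0.1 0 0 -0.45")

```text
time_s: 1.6
tcp_pos: [0.3669, -0.2362, 0.3403]
ee_rot: [0.733, 0.681, -0.0, -0.001]
ft_force: [-0.0, -0.7, -0.6]
opening: 0.0937
gripper_force: 0.0
```

send_rows(series="1 0.88 0.4 0 0 0 0;1 0.88 0.4 0 0 0 0;1 0.88 0.4 0 0 0 0;1 0.88 0.4 0 0 0 0;1 0.88 0.4 0 0 0 0")

```text
time_s: 2.22
tcp_pos: [0.4594, -0.0662, 0.3408]
ee_rot: [0.732, 0.682, -0.001, -0.0]
ft_force: [0.0, 0.3, -0.8]
opening: 0.0938
gripper_force: 0.0
```

send_rows(series="1 0.77 0.25 0 0 0 0;1 0.77 0.25 0 0 0 0;1 0.77 0.25 0 0 0 0;1 0.77 0.25 0 0 0 0;1 0.77 0.25 0 0 0 0;1 0.77 0.25 0 0 0 0")

```text
time_s: 2.98
tcp_pos: [0.5201, 0.083, 0.3415]
ee_rot: [0.732, 0.681, -0.0, 0.0]
ft_force: [-0.1, 0.9, -0.9]
opening: 0.0943
gripper_force: 0.0
```

```bash
python3 - <<'E'
from h import *
import pickle
o=bot.get_obs();im=bot.snapshot("wrist")
pickle.dump(o,open("pics/w1.pkl","wb"));cv2.imwrite("pics/w1.png",im[:,:,::-1]);print(o["time_s"],o["tcp_pos"],o["ee_rot"],o["dq"].round(3))
plan([(.53,.2,.34,1.5)])
E
```

```text
2.975 [0.52013608 0.08302575 0.34152794] [ 7.32330045e-01  6.80949813e-01 -1.68380099e-04  1.70977094e-04] [ 0.008 -0.001 -0.002  0.003 -0.002  0.001]
0.585 0.007 0.008 0.000 0.000 -0.001  rows 1.9
```

View pics/w1.png

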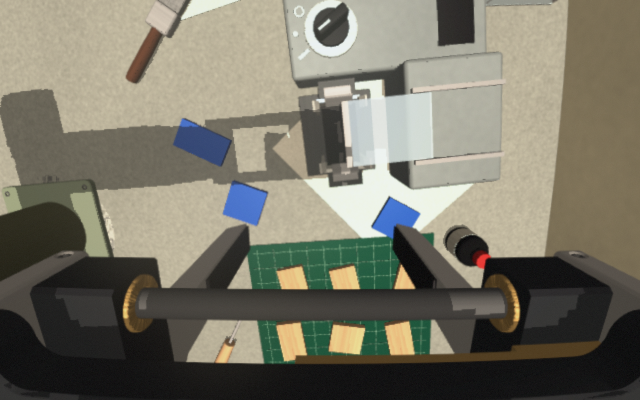

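The wrist view shows the knob at (331,27), its bar running from (320,38) to (347,12) with the pointer at the lower left, towards the bar mark (run). The magazine lies at x 300–370, y 85–185, with the shutter over it. I'll take a second wrist position for stereo.

send_rows(series="1 0.58 0.01 0 0 0 0;1 0.58 0.01 0 0 0 0;1 0.58 0.01 0 0 0 0;1 0.58 0.01 0 0 0 0;1 0.58 0.01 0 0 0 0")

```text
time_s: 3.65
tcp_pos: [0.5305, 0.1991, 0.3416]
ee_rot: [0.732, 0.681, -0.0, 0.0]
ft_force: [-0.9, 0.1, -0.3]
opening: 0.0941
gripper_force: 0.0
```

```bash
python3 - <<'E'
from h import *
import pickle
o=bot.get_obs();im=bot.snapshot("wrist")
pickle.dump(o,open("pics/w2.pkl","wb"));cv2.imwrite("pics/w2.png",im[:,:,::-1]);print(o["time_s"],o["tcp_pos"],o["ee_rot"])
a=cv2.imread("pics/w1.png")[0:200,280:520];a=cv2.resize(a,(720,600),interpolation=2)
cv2.imwrite("pics/w1c.png",a)
c=cam("wrist",o);q=proj(c,[[.549,.14,.11],[.542,.275,.13],[.7,.14,.128]]);print(q)
cv2.imwrite("pics/w2c.png",cv2.resize(im[0:250,250:550,::-1],(720,600),interpolation=2))
E
```

```text
3.65 [0.53046498 0.19910224 0.34163078] [ 7.31942963e-01  6.81365867e-01 -5.40089166e-05  2.25833145e-04]
[[336.00411692 216.58459248]
 [325.08041842 121.96165742]
 [443.28847697 212.77217151]]
```

View pics/w1c.png

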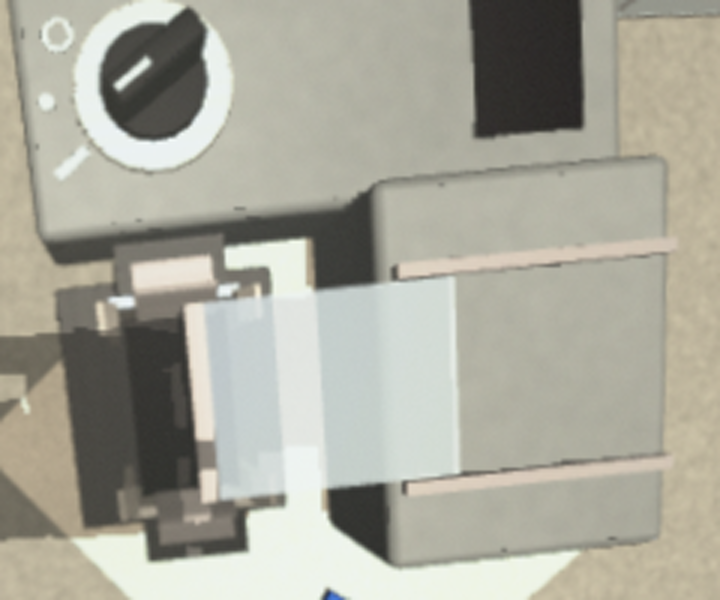

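View pics/w2c.png

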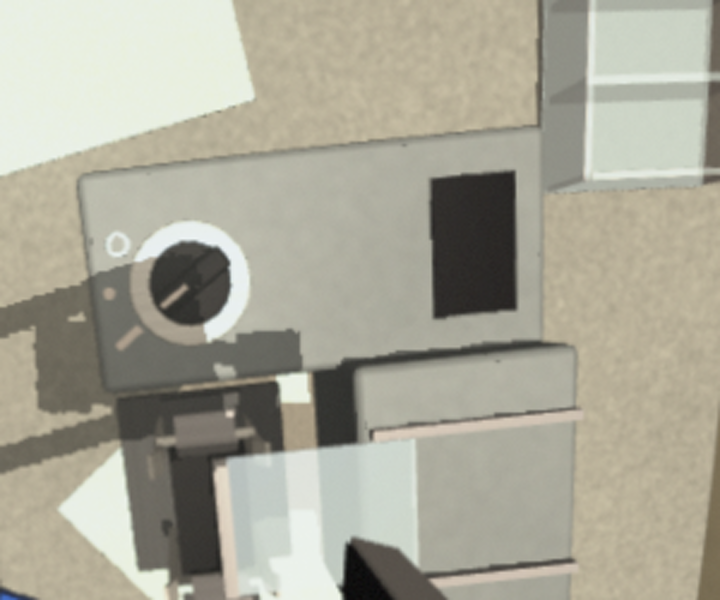

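The crops give clear feeder landmarks in both views. I'll triangulate them, then fit the feeder pose by reprojection.

```bash
python3 - <<'E'
from h import *
import pickle
from scipy.optimize import least_squares
c1=cam("wrist",pickle.load(open("pics/w1.pkl","rb")));c2=cam("wrist",pickle.load(open("pics/w2.pkl","rb")))
P1=lambda p:[280+(p[0]+.5)/3-.5,(p[1]+.5)/3-.5];P2=lambda p:[250+(p[0]+.5)/2.4-.5,(p[1]+.5)/2.4-.5]
F={"disc":((0,140,104),(154,82),(190,284)),"shF":((0,42,133),(183,304),(214,460)),"hF":((85,85,128),(374,188),(356,372)),
"hR":((215,85,128),(664,158),(575,347)),"sF":((-60,80,90),(45,240),(105,390)),"sF2":((-60,210,90),None,(80,176)),"sR2":((215,210,90),None,(541,127)),
"hF-":((85,-85,128),(390,565),None),"hR-":((215,-85,128),(658,540),None),"shF-":((0,-42,133),(203,502),None)}
for k,(f,a,b) in F.items():
    if a and b:
        X,e=tri(c1,P1(a),c2,P2(b));print(k,X.round(4),np.round(e,4))
print("ptr",tri(c1,P1((150,60)),c2,P2((187,287)))[0],tri(c1,P1((118,88)),c2,P2((164,306)))[0])
def r(v):
    R=Ro.from_euler("z",v[2]).as_matrix();out=[]
    for f,a,b in F.values():
        X=R@(np.array(f)/1000)+[v[0],v[1],v[3]]
        if a:out.append(proj(c1,X)[0]-P1(a))
        if b:out.append(proj(c2,X)[0]-P2(b))
    return np.concatenate(out)
s=least_squares(r,[.55,.14,0,0],loss="soft_l1");print(s.x,np.degrees(s.x[2]));print(r(s.x).reshape(-1,2).round(1))
E
```

```text
disc [0.5483 0.2804 0.1006] [0.0002 0.0002]
shF [0.5536 0.183  0.1349] [0.0006 0.0006]
hF [0.6372 0.2255 0.1251] [0.0001 0.0001]
hR [0.7627 0.2314 0.1247] [0. 0.]
sF [0.4927 0.221  0.0839] [0.0011 0.0011]
ptr [0.54547655 0.27795938 0.13573093] [0.53227368 0.26904734 0.13377113]
[ 0.55542227  0.14042363  0.03542544 -0.00986968] 2.0297280375835265
[[ 1.3  1.5]
 [ 1.6  0.1]
 [ 0.1  1.3]
 [-0.7 -1.4]
 [-1.3 -1.2]
 [-1.3 -2.5]
 [ 0.4 -0.2]
 [ 0.7 -1.7]
 [-0.5  2.4]
 [ 1.1  1.5]
 [-0.1 -0.4]
 [ 0.8 -0. ]
 [-0.8  1.6]
 [ 0.   0.4]
 [-0.7 -0.8]]
```

```bash
python3 - <<'E'
from h import *
import pickle
from scipy.optimize import least_squares
c1=cam("wrist",pickle.load(open("pics/w1.pkl","rb")));c2=cam("wrist",pickle.load(open("pics/w2.pkl","rb")))
ct=cam("top");Pt=lambda p:[185+(p[0]+.5)/4-.5,120+(p[1]+.5)/4-.5]
P1=lambda p:[280+(p[0]+.5)/3-.5,(p[1]+.5)/3-.5];P2=lambda p:[250+(p[0]+.5)/2.4-.5,(p[1]+.5)/2.4-.5]
F=[(c1,P1,(0,140,104),(154,82)),(c2,P2,(0,140,104),(190,284)),(c1,P1,(0,42,133),(183,304)),(c2,P2,(0,42,133),(214,460)),(c1,P1,(0,-42,133),(203,502)),
(ct,Pt,(0,42,133),(247,293)),(ct,Pt,(0,-42,133),(352,290)),(c1,P1,(85,85,128),(374,188)),(c2,P2,(85,85,128),(356,372)),(ct,Pt,(0,140,104),(135,309)),(c1,P1,(85,-85,128),(390,565)),(c1,P1,(215,-85,128),(658,540)),(c1,P1,(215,85,128),(664,158)),(c2,P2,(215,85,128),(575,347))]
for sub in (F,F[:5],F[5:7]+F[9:10]):
  def r(v):
    R=Ro.from_euler("z",v[2]).as_matrix()
    return np.concatenate([(proj(c,R@(np.array(f)/1000)+[v[0],v[1],0])[0]-P(a))*(3 if c is ct else 1) for c,P,f,a in sub])
  s=least_squares(r,[.55,.14,0],loss="soft_l1");print(s.x,r(s.x).round(1).reshape(-1,2).tolist())
print(bot.get_obs()["joints"].round(2))
plan([(.5495,.2795,.2,.635),(.5495,.2795,.112,.635)])
E
```

```text
[0.55328268 0.14031872 0.03261781] [[0.2, -0.7], [0.5, 0.0], [-0.9, 0.8], [-1.7, 0.3], [-1.8, 0.4], [1.1, 1.2], [-0.0, -0.3], [-0.7, -2.5], [-0.8, -1.6], [0.2, -3.0], [-0.4, 3.5], [2.5, 2.2], [3.5, -1.4], [3.3, -0.6]]
[0.55537729 0.14052932 0.05034385] [[-0.1, -0.8], [0.2, -0.0], [0.1, 0.6], [-0.8, 0.1], [0.3, 0.1]]
[0.55282934 0.14079397 0.0489839 ] [[0.7, 2.3], [-0.5, -0.6], [-0.1, -0.5]]
[ 0.21  0.12  1.37 -0.    1.66  0.28]
0.408 0.066 0.708 0.000 0.000 0.550  rows 4.6 
0.000 0.000 0.440 0.000 0.000 0.000  rows 1.4
```

send_rows(series="1 0.41 0.07 0.7 0 0 0.55;1 0.41 0.07 0.7 0 0 0.55;1 0.41 0.07 0.7 0 0 0.55;1 0.41 0.07 0.7 0 0 0.55;1 0.41 0.07 0.7 0 0 0.55;1 0.41 0.07 0.7 0 0 0.55;1 0.41 0.07 0.7 0 0 0.55;1 0.41 0.07 0.7 0 0 0.55")

```text
time_s: 4.7
tcp_pos: [0.5501, 0.2812, 0.2017]
ee_rot: [0.95, 0.314, 0.0, 0.0]
ft_force: [0.1, 0.4, 0.8]
opening: 0.094
gripper_force: 0.0
```

```bash
python3 - <<'E'
from h import *
o=bot.get_obs();print(o["tcp_pos"],o["time_s"],o["ee_rot"]);plan([(.548,.2804,.112,.64)])
im=bot.snapshot("wrist");cv2.imwrite("pics/k.png",cv2.resize(im[120:400,140:500,::-1],(720,560)))
print(proj(cam("wrist",o),[[.548,.2804,.134],[.548-.0185,.2804-.0137,.134]])*2-[280,240])
E
```

```text
[0.55013521 0.28116417 0.20172937] 4.7 [9.49575578e-01 3.13538173e-01 1.87064215e-04 3.17752331e-07]
-0.011 -0.003 0.449 0.000 -0.000 -0.001  rows 1.4 
[[359.07019978 183.94424619]
 [359.15671861 233.23286165]]
```

View pics/k.png

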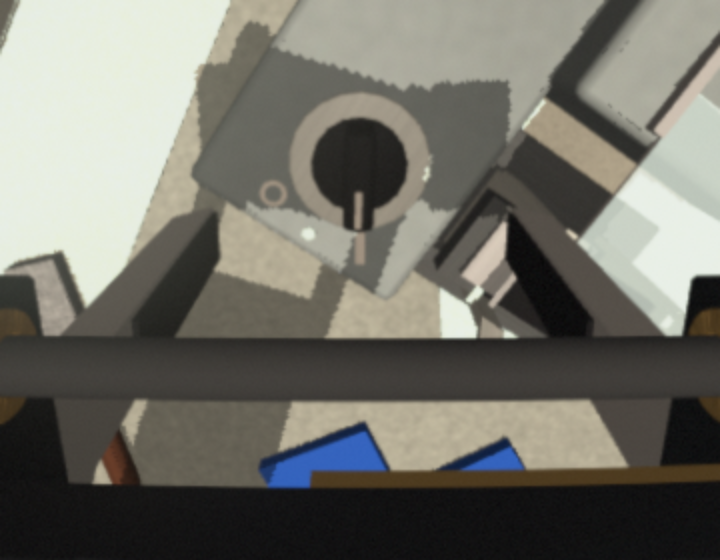

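The bar grip lies along the tool x axis at crop x≈358, as predicted. Next: descend, grip and turn clockwise.

send_rows(series="1 -0.01 0 0.22 0 0 0;1 -0.01 0 0.45 0 0 0;1 -0.01 0 0.45 0 0 0;0 -0.01 0 0.45 0 0 0;0 -0.01 0 0.45 0 0 0;0 -0.01 0 0.45 0 0 0;0 -0.01 0 0.45 0 0 0;0 -0.01 0 0.45 0 0 0;0 -0.01 0 0.45 0 0 0", squeeze=25)

```text
time_s: 5.88
tcp_pos: [0.5483, 0.2803, 0.1115]
ee_rot: [0.95, 0.313, 0.0, -0.0]
ft_force: [0.5, -0.5, -0.7]
opening: 0.0373
gripper_force: 0.0
```

send_rows(series="0 0 0 0 0 0 0.1;0 0 0 0 0 0 0.2;0 0 0 0 0 0 0.3;0 0 0 0 0 0 0.4;0 0 0 0 0 0 0.5;0 0 0 0 0 0 0.6;0 0 0 0 0 0 0.7;0 0 0 0 0 0 0.765;0 0 0 0 0 0 0.765;0 0 0 0 0 0 0.765")

```text
time_s: 7.12
tcp_pos: [0.5486, 0.2803, 0.1113]
ee_rot: [0.961, -0.278, 0.0, -0.0]
ft_force: [1.2, 0.7, -1.1]
opening: 0.0136
gripper_force: 25.0
```

```bash
python3 - <<'E'
from h import *
o=bot.get_obs();print(o);print("psi",2*np.arctan2(o["ee_rot"][1],o["ee_rot"][0]))
E
```

```text
{'time_s': 7.125, 'joints': array([ 3.32062979e-01,  3.79232970e-01,  1.52453210e+00, -6.26501166e-05,
        1.23742886e+00,  2.46576531e+00]), 'dq': array([-0.00057584,  0.001234  ,  0.00055266, -0.00239944, -0.00027758,
        0.00559526]), 'effort': array([ 2.05916469e-01, -4.29848313e+01, -2.61532670e+01,  2.18110759e-02,
        4.15554279e-01, -3.99934722e-02]), 'tcp_pos': array([0.548568  , 0.28032318, 0.11131076]), 'ee_rot': array([ 9.60655705e-01, -2.77741922e-01,  1.80046699e-04, -9.05772954e-05]), 'ft_force': array([ 1.22778806,  0.71130596, -1.14221476]), 'moment': array([ 0.10162239, -0.32807323, -0.02823307]), 'gripper_force': 24.968268871307373, 'opening': 0.013636357003045923}
psi -0.5628855102705848
```

```bash
python3 - <<'E'
from h import *
plan([(.5486,.2803,.2,-.5629),(.5486,.2,.26,.52),(.548,.09,.26,1.61)])
E
```

```text
0.000 -0.000 -0.443 -0.000 -0.000 0.000  rows 1.4 
0.214 0.340 -0.300 0.000 0.000 -0.689  rows 5.8 
-0.276 0.476 0.000 0.000 0.000 -0.694  rows 5.8
```

send_rows(series="0.5 0 0 0 0 0 0;0.5 0 0 0 0 0 0;0.5 0 0 0 0 0 0;0.5 0 0 -0.22 0 0 0;0.5 0 0 -0.44 0 0 0;0.5 0 0 -0.44 0 0 0")

```text
time_s: 7.88
tcp_pos: [0.5515, 0.2815, 0.2047]
ee_rot: [0.96, -0.278, 0.004, -0.003]
ft_force: [1.2, 0.6, -0.0]
opening: 0.047
gripper_force: 0.0
```

send_rows(series="0.8 0.21 0.34 -0.3 0 0 -0.69;0.8 0.21 0.34 -0.3 0 0 -0.69;0.8 0.21 0.34 -0.3 0 0 -0.69;0.8 0.21 0.34 -0.3 0 0 -0.69;0.8 0.21 0.34 -0.3 0 0 -0.69;0.8 0.21 0.34 -0.3 0 0 -0.69;0.8 0.21 0.34 -0.3 0 0 -0.69;0.8 0.21 0.34 -0.3 0 0 -0.69")

```text
time_s: 8.88
tcp_pos: [0.547, 0.2003, 0.2585]
ee_rot: [0.967, 0.256, -0.001, -0.0]
ft_force: [0.0, 0.1, 0.1]
opening: 0.0752
gripper_force: 0.0
```

send_rows(series="1 -0.28 0.48 0 0 0 -0.69;1 -0.28 0.48 0 0 0 -0.69;1 -0.28 0.48 0 0 0 -0.69;1 -0.28 0.48 0 0 0 -0.69;1 -0.28 0.48 0 0 0 -0.69;1 -0.28 0.48 0 0 0 -0.69;1 -0.28 0.48 0 0 0 -0.69;1 -0.28 0.48 0 0 0 -0.69;1 -0.28 0.48 0 0 0 -0.69")

```text
time_s: 10.0
tcp_pos: [0.5466, 0.0893, 0.2594]
ee_rot: [0.696, 0.718, -0.0, -0.0]
ft_force: [0.5, 0.9, -0.4]
opening: 0.0937
gripper_force: 0.0
```

```bash
python3 - <<'E'
from h import *
import pickle
o=bot.get_obs();im=bot.snapshot("wrist");print(o["tcp_pos"],o["time_s"])
pickle.dump(o,open("pics/w3.pkl","wb"));cv2.imwrite("pics/w3.png",im[:,:,::-1])
print(proj(cam("wrist",o),[[.554,.1405,.115],[.548,.2804,.134]]))
cv2.imwrite("pics/w3c.png",cv2.resize(im[0:270,180:540,::-1],(800,600),interpolation=2))
E
```

```text
[0.5465532  0.08929276 0.25940308] 10.0
[[328.70408    144.91000559]
 [328.10825973  -4.60801415]]
```

View pics/w3c.png

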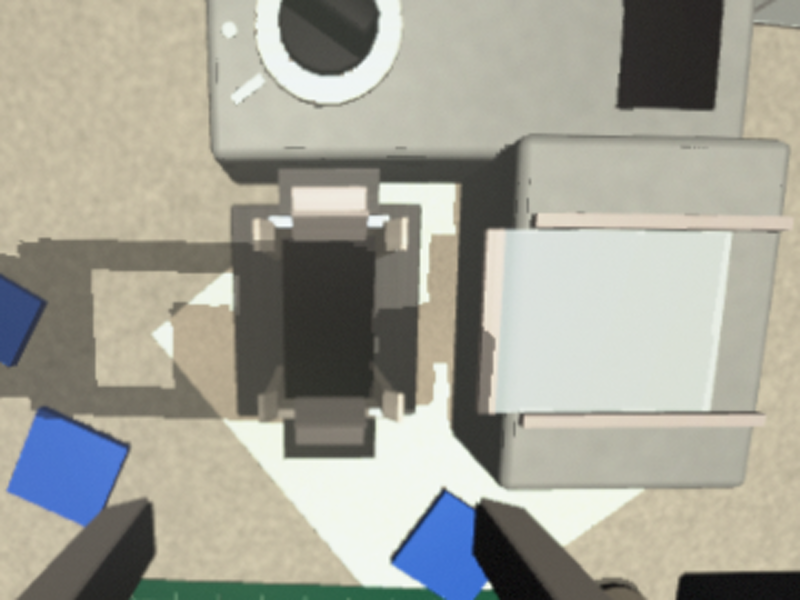

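The shutter is open: its front edge is at crop x≈490, clear of the mouth. The mouth centre is at crop (330.5,318.5), with catch tip edges at rows 240 and 397 and posts symmetric about x≈330.5. I'll convert that and plan the first pick.

```bash
python3 - <<'E'
from h import *
import pickle
o=pickle.load(open("pics/w3.pkl","rb"));c=cam("wrist",o);P=lambda x,y:[180+(x+.5)/2.2222-.5,(y+.5)/2.2222-.5]
Q=plane(c,[P(330.5,240),P(330.5,397),P(284,243),P(286,395),P(375,243),P(375,395)],.1);print(Q.round(4),Q[:2].mean(0))
Q=plane(c,[P(262,235),P(398,235),P(268,406),P(393,404)],.124);print(Q.round(4),Q.mean(0))
ps=2*np.arctan2(o["ee_rot"][1],o["ee_rot"][0]);print(ps)
im=bot.snapshot("top");
for r in wood(im,cam("top")):
    if r[3]<105 and r[0]>.4 and r[1]<0: print(r)
E
```

```text
[[0.5527 0.1805 0.1   ]
 [0.5555 0.101  0.1   ]
 [0.5295 0.1784 0.1   ]
 [0.5321 0.1014 0.1   ]
 [0.575  0.1798 0.1   ]
 [0.5789 0.1028 0.1   ]] [0.5541032  0.14076165 0.1       ]
[[0.5203 0.1802 0.124 ]
 [0.5834 0.1822 0.124 ]
 [0.5243 0.0997 0.124 ]
 [0.5856 0.1026 0.124 ]] [0.55337022 0.1411731  0.124     ]
1.6019695453925042
(0.433, -0.2718, 50, 91, -85, array([383., 230.]))
(0.4515, -0.3963, 22, 100, 82, array([418., 224.]))
(0.4511, -0.1485, 51, 91, -81, array([347., 225.]))
(0.5521, -0.1551, 51, 90, -80, array([348., 196.]))
(0.5458, -0.2735, 66, 67, 78, array([382., 198.]))
(0.6572, -0.2876, 50, 92, -81, array([385., 166.]))
(0.672, -0.1551, 50, 91, 75, array([348., 162.]))
```

```bash
python3 - <<'E'
from h import *
t=cam("top");s=cam("scene")
print("glue top",tri(t,(373,125),s,(326,259)),"foot",plane(s,[(325,302)],0))
print("ink top",tri(t,(325,131),s,(378,253)))
plan([(.50,-.03,.2,1.67),(.451,-.1485,.08,1.728)])
E
```

```text
glue top (array([ 0.76944158, -0.2322757 ,  0.1460299 ]), [np.float64(6.262009010775522e-05), np.float64(6.26200901077909e-05)]) foot [[ 0.76480209 -0.22777131  0.        ]]
ink top (array([ 0.76925249, -0.07410914,  0.08347012]), [np.float64(0.0027684155536111085), np.float64(0.002768415553611206)])
-0.589 -0.252 0.297 0.000 -0.000 -0.043  rows 2.3 
-0.565 -0.302 0.600 0.000 0.000 -0.037  rows 2.8
```

send_rows(series="0.8 -0.59 -0.25 0.3 0 0 -0.04;0.8 -0.59 -0.25 0.3 0 0 -0.04;0.8 -0.59 -0.25 0.3 0 0 -0.04")

```text
time_s: 10.48
tcp_pos: [0.4981, -0.0321, 0.1974]
ee_rot: [0.674, 0.739, -0.001, -0.002]
ft_force: [0.7, 0.6, -0.6]
opening: 0.0755
gripper_force: 0.0
```

send_rows(series="0.8 -0.57 -0.3 0.6 0 0 -0.04;0.8 -0.57 -0.3 0.6 0 0 -0.04;0.8 -0.57 -0.3 0.6 0 0 -0.04;0.8 -0.57 -0.3 0.6 0 0 -0.04;0.8 -0.57 -0.3 0.6 0 0 -0.04;0.8 -0.57 -0.3 0.6 0 0 -0.04")

```text
time_s: 11.22
tcp_pos: [0.4537, -0.1492, 0.0813]
ee_rot: [0.648, 0.761, 0.001, 0.002]
ft_force: [1.3, 0.5, 0.8]
opening: 0.0753
gripper_force: 0.0
```

```bash
python3 - <<'E'
from h import *
o=bot.get_obs();print(o["tcp_pos"],o["time_s"],2*np.arctan2(o["ee_rot"][1],o["ee_rot"][0]))
im=bot.snapshot("top");cv2.imwrite("pics/t2.png",im[:,:,::-1])
for r in wood(im,cam("top")):
    if r[3]<105 and r[0]>.4 and r[1]<0: print(r)
plan([(.451,-.1485,.0025,1.728),(.451,-.1485,.12,1.728),(.50,.0,.17,1.67),(.554,.1408,.17,1.608)])
im=bot.snapshot("wrist");cv2.imwrite("pics/w4.png",im[:,:,::-1])
E
```

```text
[ 0.45371725 -0.14916093  0.0812582 ] 11.225 1.730842148226529
(0.4329, -0.2747, 50, 86, -85, array([385., 231.]))
(0.4514, -0.3963, 22, 100, 82, array([418., 224.]))
(0.5458, -0.2735, 66, 67, 78, array([382., 198.]))
(0.6571, -0.2873, 50, 91, -81, array([385., 166.]))
(0.672, -0.1551, 50, 91, 75, array([348., 162.]))
0.006 -0.013 0.393 0.002 0.001 0.002  rows 1.3 
0.000 0.000 -0.587 0.000 0.000 0.000  rows 1.9 
0.695 0.358 -0.250 0.000 0.000 0.037  rows 2.6 
0.674 0.338 0.000 0.000 0.000 0.039  rows 2.4
```

View pics/w4.png

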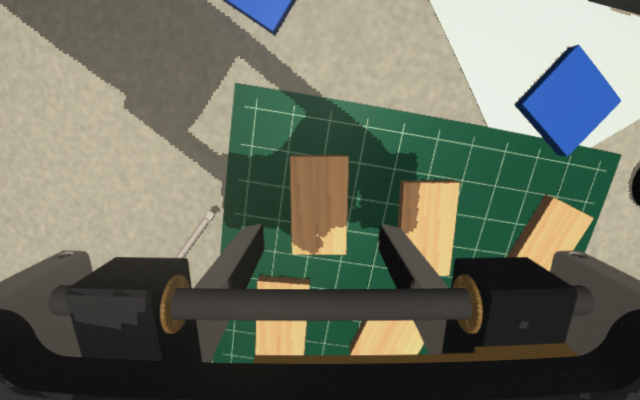

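The wrist view shows the first blank upright between the fingers, with edges at x=290 and 348 and centre near (319,205). It is aligned, so I'll grip it and carry it.

send_rows(series="0.8 0.01 -0.013 0.2 0 0 0;0.8 0.01 -0.013 0.393 0 0 0;0.8 0.01 -0.013 0.393 0 0 0;0.8 0.01 -0.013 0.393 0 0 0;0.4 0.01 -0.013 0.393 0 0 0;0.4 0.01 -0.013 0.393 0 0 0;0.4 0.01 -0.013 0.393 0 0 0;0.4 0.01 -0.013 0.393 0 0 0;0.4 0.01 -0.013 0.393 0 0 0;0.4 0.01 -0.013 0.393 0 0 0", squeeze=40)

```text
time_s: 12.58
tcp_pos: [0.449, -0.148, 0.0011]
ee_rot: [0.649, 0.761, 0.0, 0.0]
ft_force: [0.0, 1.2, 1.7]
opening: 0.0493
gripper_force: 40.0
```

send_rows(series="0.4 0 0 -0.2 0 0 0;0.4 0 0 -0.4 0 0 0;0.4 0 0 -0.59 0 0 0;0.4 0 0 -0.59 0 0 0")

```text
time_s: 13.08
tcp_pos: [0.451, -0.1494, 0.1219]
ee_rot: [0.649, 0.761, 0.001, 0.004]
ft_force: [-0.1, -0.3, -0.6]
opening: 0.0498
gripper_force: 40.0
```

send_rows(series="0.4 0.35 0.18 -0.12 0 0 0.02;0.4 0.69 0.36 -0.25 0 0 0.04;0.4 0.69 0.36 -0.25 0 0 0.04;0.4 0.69 0.36 -0.25 0 0 0.04")

```text
time_s: 13.58
tcp_pos: [0.4981, 0.0016, 0.168]
ee_rot: [0.671, 0.741, -0.0, -0.0]
ft_force: [0.4, 0.4, -0.6]
opening: 0.0496
gripper_force: 40.0
```

send_rows(series="0.4 0.34 0.17 0 0 0 0.02;0.4 0.67 0.34 0 0 0 0.04;0.4 0.67 0.34 0 0 0 0.04;0.4 0.67 0.34 0 0 0 0.04;0.4 0.67 0.34 0 0 0 0.04;0.4 0.67 0.34 0 0 0 0.04")

```text
time_s: 14.32
tcp_pos: [0.5524, 0.1379, 0.1682]
ee_rot: [0.696, 0.718, -0.001, -0.0]
ft_force: [-0.4, 0.4, -0.8]
opening: 0.0494
gripper_force: 40.0
```

```bash
python3 - <<'E'
from h import *
o=bot.get_obs();print(o["tcp_pos"],o["time_s"],2*np.arctan2(o["ee_rot"][1],o["ee_rot"][0]))
plan([(.554,.1408,.1125,1.608),(.554,.1408,.0865,1.608),(.554,.1408,.18,1.608)])
im=bot.snapshot("wrist");cv2.imwrite("pics/w5.png",im[:,:,::-1])
for r in wood(im,cam("wrist",o),.1785,3000)[:3]:print(r)
E
```

```text
[0.55235633 0.13791717 0.16824536] 14.325 1.6015007185503733
0.014 0.009 0.279 -0.001 0.000 -0.004  rows 0.9 
0.000 0.000 0.130 0.000 0.000 0.000  rows 0.4 
0.000 0.000 -0.467 0.000 0.000 0.000  rows 1.5 
(0.5527, 0.1447, 50, 76, -88, array([321., 229.]))
```

View pics/w5.png

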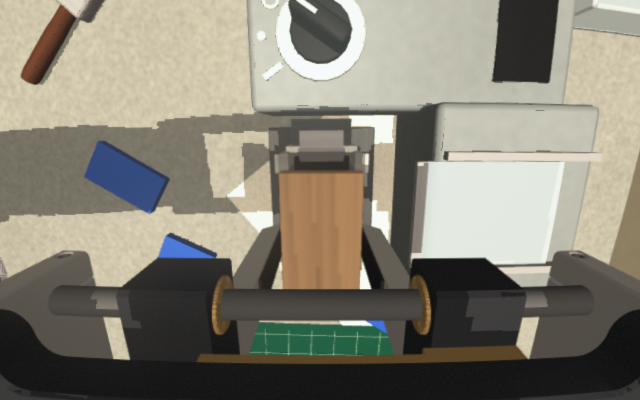

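The blank is held centred, with its far edge at row 171 (y≈0.1827), so the offset from the TCP is below 1 mm. The knob points at the ring. Press.

send_rows(series="0.4 0.014 0.009 0.1 0 0 -0.004;0.4 0.014 0.009 0.22 0 0 -0.004;0.4 0.014 0.009 0.25 0 0 -0.004;0.4 0.014 0.009 0.28 0 0 -0.004;0.4 0.014 0.009 0.31 0 0 -0.004;0.4 0.014 0.009 0.34 0 0 -0.004;0.4 0.014 0.009 0.37 0 0 -0.004;0.4 0.014 0.009 0.4 0 0 -0.004;0.4 0.014 0.009 0.42 0 0 -0.004;0.4 0.014 0.009 0.42 0 0 -0.004;0.4 0.014 0.009 0.42 0 0 -0.004")

```text
time_s: 15.75
tcp_pos: [0.5548, 0.1424, 0.0847]
ee_rot: [0.693, 0.721, 0.0, 0.0]
ft_force: [-1.0, 0.1, 1.9]
opening: 0.0494
gripper_force: 40.0
```

```bash
python3 - <<'E'
from h import *
o=bot.get_obs();print(o["tcp_pos"],o["ft_force"],o["opening"])
E
```

```text
[0.55478762 0.14239414 0.08473537] [-1.04910968  0.09215037  1.91643592] 0.049422900265433944
```

```bash
python3 - <<'E'
from h import *
plan([(.5548,.1424,.2,1.608),(.548,.06,.26,1.608)])
E
```

```text
0.000 0.000 -0.576 0.000 -0.000 0.001  rows 1.8 
-0.410 -0.049 -0.300 0.000 0.000 0.000  rows 1.6
```

send_rows(series="0.65 0 0 0 0 0 0;0.65 0 0 0 0 0 0;0.65 0 0 0 0 0 0;0.65 0 0 -0.2 0 0 0;0.65 0 0 -0.4 0 0 0;0.65 0 0 -0.58 0 0 0;0.65 0 0 -0.58 0 0 0")

```text
time_s: 16.62
tcp_pos: [0.5573, 0.1427, 0.2046]
ee_rot: [0.693, 0.721, 0.003, 0.003]
ft_force: [0.4, -0.6, -1.3]
opening: 0.061
gripper_force: 0.0
```

send_rows(series="0.65 -0.41 -0.05 -0.3 0 0 0;0.65 -0.41 -0.05 -0.3 0 0 0;0.65 -0.41 -0.05 -0.3 0 0 0;0.65 -0.41 -0.05 -0.3 0 0 0;0.65 -0.41 -0.05 -0.3 0 0 0")

```text
time_s: 17.25
tcp_pos: [0.5468, 0.0611, 0.2587]
ee_rot: [0.693, 0.721, -0.001, -0.002]
ft_force: [0.2, -0.2, -0.3]
opening: 0.0609
gripper_force: 0.0
```

```bash
python3 - <<'E'
from h import *
o=bot.get_obs();print(o["tcp_pos"],o["time_s"])
im=bot.snapshot("wrist");c=cam("wrist",o)
for r in wood(im,c,.1,1000):print(r)
u,v=proj(c,[.554,.1408,.1])[0].astype(int);print(u,v)
cv2.imwrite("pics/m1.png",cv2.resize(im[max(v-90,0):v+70,u-100:u+100,::-1],(600,480),interpolation=2))
for r in wood(bot.snapshot("top"),cam("top")):
    if r[3]<105 and r[0]>.4 and r[1]<0: print(r)
plan([(.548,-.06,.2,1.68),(.552,-.155,.08,1.737)])
E
```

```text
[0.54681263 0.06112913 0.25871185] 17.25
(0.555, 0.141, 52, 90, -88, array([331., 116.]))
(0.8873, 0.1082, 114, 358, -74, array([614., 143.]))
330 118
(0.4328, -0.2717, 50, 91, -85, array([383., 230.]))
(0.4515, -0.3965, 22, 99, 83, array([418., 224.]))
(0.5521, -0.1548, 51, 90, -80, array([348., 196.]))
(0.5454, -0.2733, 65, 67, 77, array([382., 198.]))
(0.6572, -0.2873, 50, 91, -81, array([385., 166.]))
(0.672, -0.1551, 50, 91, 75, array([348., 162.]))
-0.605 -0.019 0.296 -0.002 -0.000 -0.044  rows 2.2 
-0.474 -0.032 0.600 0.000 0.000 -0.036  rows 2.4
```

View pics/m1.png

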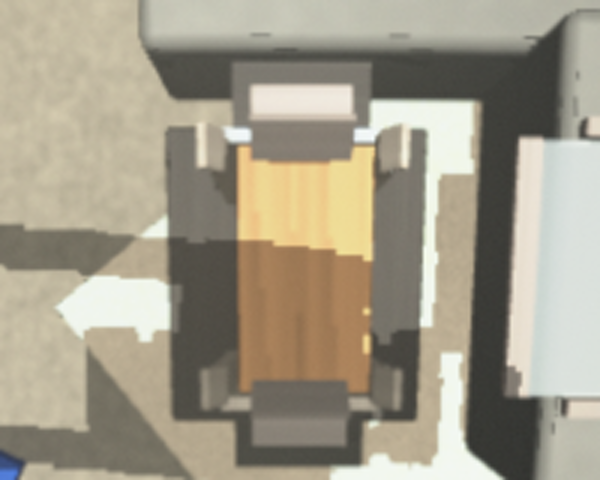

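The catches at crop rows 150 and 385 overlap the blank's ends, so blank 1 is in. The second blank follows.

send_rows(series="0.8 -0.6 -0.02 0.3 0 0 -0.045;0.8 -0.6 -0.02 0.3 0 0 -0.045;0.8 -0.6 -0.02 0.3 0 0 -0.045")

```text
time_s: 17.73
tcp_pos: [0.5466, -0.0618, 0.1976]
ee_rot: [0.668, 0.744, -0.002, -0.002]
ft_force: [-0.4, 0.2, 1.0]
opening: 0.0752
gripper_force: 0.0
```

send_rows(series="0.8 -0.48 -0.03 0.6 0 0 -0.036;0.8 -0.48 -0.03 0.6 0 0 -0.036;0.8 -0.48 -0.03 0.6 0 0 -0.036;0.8 -0.48 -0.03 0.6 0 0 -0.036;0.8 -0.48 -0.03 0.6 0 0 -0.036;0.8 -0.48 -0.03 0.6 0 0 -0.036")

```text
time_s: 18.48
tcp_pos: [0.5546, -0.1553, 0.0828]
ee_rot: [0.645, 0.764, 0.001, 0.002]
ft_force: [0.6, 0.7, -0.7]
opening: 0.0753
gripper_force: 0.0
```

```bash
cat >> h.py <<'E'
def pick(x,y,ps,up=(.52,.0,.17,1.67)):
    """state before descending; blank seen by the wrist camera against where it should be"""
    o=bot.get_obs();print(o["tcp_pos"],o["time_s"],2*np.arctan2(o["ee_rot"][1],o["ee_rot"][0]))
    im=bot.snapshot("wrist");c=cam("wrist",o)
    for r in wood(im,c,.012,1500):
        if np.hypot(r[0]-x,r[1]-y)<.06:print("seen",r)
    cv2.imwrite("pics/pick.png",im[:,:,::-1])
    plan([(x,y,.002,ps),(x,y,.12,ps),up,(.5545,.1408,.17,1.608)])
def mouth():
    o=bot.get_obs();print(o["tcp_pos"],o["time_s"]);im=bot.snapshot("wrist");c=cam("wrist",o)
    for r in wood(im,c,.1,1000):
        if abs(r[1]-.14)<.05 and abs(r[0]-.554)<.05:print("in mouth",r)
    hs=cv2.cvtColor(im,cv2.COLOR_RGB2HSV)
    for f in((0,43,.104),(0,-43,.104),(0,30,.1),(0,-30,.1)):
        a=.037;X=[.5545-np.sin(a)*f[1]/1000,.1408+np.cos(a)*f[1]/1000,f[2]];u,v=proj(c,X)[0].round().astype(int)
        print(f,(u,v),hs[v-1:v+2,u-4:u+5].reshape(-1,3).mean(0).round() if 0<v<399 else "")
def look():
    for r in wood(bot.snapshot("top"),cam("top")):
        if r[3]<105 and r[0]>.4 and r[1]<0: print(r)
E
python3 -c "
from h import *
pick(.552,-.1552,1.737)"
```

```text
[ 0.5546214  -0.15528734  0.08280631] 18.475 1.738741500572727
seen (0.5531, -0.1548, 50, 90, -80, array([318., 204.]))
0.003 -0.013 0.403 0.002 0.001 0.001  rows 1.3 
0.000 0.000 -0.590 0.000 0.000 0.000  rows 1.9 
0.792 -0.029 -0.250 0.000 0.000 0.043  rows 2.7 
0.683 0.241 0.000 0.000 0.000 0.039  rows 2.3
```

send_rows(series="0.8 0.003 -0.007 0.2 0 0 0;0.8 0.003 -0.007 0.395 0 0 0;0.8 0.003 -0.007 0.395 0 0 0;0.8 0.003 -0.007 0.395 0 0 0;0.4 0.003 -0.007 0.395 0 0 0;0.4 0.003 -0.007 0.395 0 0 0;0.4 0.003 -0.007 0.395 0 0 0;0.4 0.003 -0.007 0.395 0 0 0;0.4 0.003 -0.007 0.395 0 0 0;0.4 0.003 -0.007 0.395 0 0 0", squeeze=40)

```text
time_s: 19.77
tcp_pos: [0.5518, -0.1557, 0.0022]
ee_rot: [0.646, 0.763, 0.0, 0.0]
ft_force: [-0.3, 1.6, 3.1]
opening: 0.0499
gripper_force: 40.0
```

send_rows(series="0.4 0 0 -0.2 0 0 0;0.4 0 0 -0.4 0 0 0;0.4 0 0 -0.59 0 0 0;0.4 0 0 -0.59 0 0 0")

```text
time_s: 20.27
tcp_pos: [0.5543, -0.157, 0.1233]
ee_rot: [0.646, 0.763, 0.001, 0.004]
ft_force: [0.2, -0.5, -0.5]
opening: 0.0496
gripper_force: 40.0
```

send_rows(series="0.4 0.4 -0.015 -0.12 0 0 0.02;0.4 0.79 -0.03 -0.25 0 0 0.043;0.4 0.79 -0.03 -0.25 0 0 0.043;0.4 0.79 -0.03 -0.25 0 0 0.043")

```text
time_s: 20.78
tcp_pos: [0.5186, 0.0014, 0.169]
ee_rot: [0.67, 0.743, -0.0, -0.001]
ft_force: [0.5, -0.4, -0.7]
opening: 0.0495
gripper_force: 40.0
```

send_rows(series="0.4 0.34 0.12 0 0 0 0.02;0.4 0.68 0.24 0 0 0 0.04;0.4 0.68 0.24 0 0 0 0.04;0.4 0.68 0.24 0 0 0 0.04;0.4 0.68 0.24 0 0 0 0.04;0.4 0.68 0.24 0 0 0 0.04")

```text
time_s: 21.52
tcp_pos: [0.5538, 0.1374, 0.1696]
ee_rot: [0.695, 0.719, -0.0, -0.0]
ft_force: [-0.1, 0.3, -0.3]
opening: 0.0499
gripper_force: 40.0
```

```bash
cat >> h.py <<'E'
def held(dz=.005):
    o=bot.get_obs();p=o["tcp_pos"];print(p,o["time_s"],2*np.arctan2(o["ee_rot"][1],o["ee_rot"][0]),o["opening"])
    im=bot.snapshot("wrist");c=cam("wrist",o);cv2.imwrite("pics/held.png",im[:,:,::-1])
    for r in wood(im,c,p[2]+dz+.006,3000)[:3]:print("held",r,"centre y",r[1]+r[3]/2000-.045)
    plan([(.5545,.1408,.121-dz,1.608),(.5545,.1408,.0895-dz,1.608),(.5545,.1408,.2,1.608)])
E
python3 -c "
from h import *
held(.0045)"
```

```text
[0.55378048 0.13739331 0.16957879] 21.525 1.6044428106255026 0.04986721275820887
held (0.5538, 0.1497, 50, 87, -88, array([320., 209.])) centre y 0.1482
0.016 0.004 0.266 -0.000 0.000 -0.002  rows 0.9 
0.000 0.000 0.158 0.000 0.000 0.000  rows 0.5 
0.000 0.000 -0.575 0.000 0.000 0.000  rows 1.8
```

```bash
python3 - <<'E'
from h import *
im=cv2.imread("pics/held.png");cv2.imwrite("pics/hc.png",cv2.resize(im[100:300,220:420],(600,600),interpolation=2))
E
```

```text
(no output)
```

View pics/hc.png

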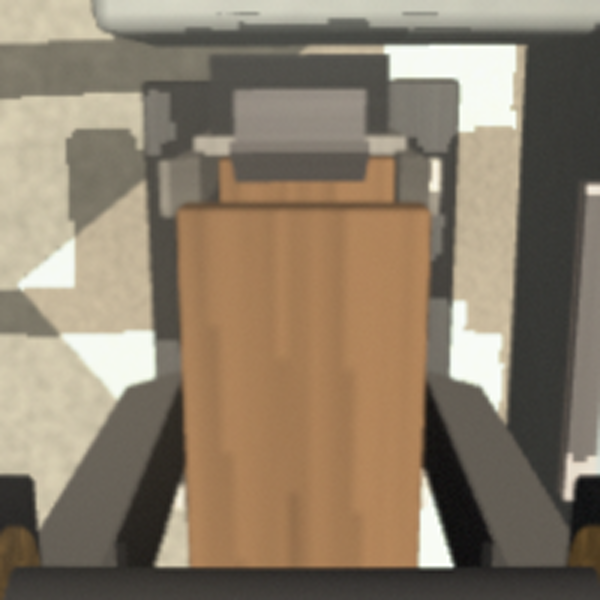

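The held blank's far edge is at crop row 206 (image row 169), as for the first. The contour had merged with the blank below. Press, release, and go to the viewing pose.

send_rows(series="0.4 0.014 0.004 0.1 0 0 -0.002;0.4 0.014 0.004 0.22 0 0 -0.002;0.4 0.014 0.004 0.26 0 0 -0.002;0.4 0.014 0.004 0.29 0 0 -0.002;0.4 0.014 0.004 0.32 0 0 -0.002;0.4 0.014 0.004 0.35 0 0 -0.002;0.4 0.014 0.004 0.38 0 0 -0.002;0.4 0.014 0.004 0.41 0 0 -0.002;0.4 0.014 0.004 0.425 0 0 -0.002;0.4 0.014 0.004 0.425 0 0 -0.002;0.4 0.014 0.004 0.425 0 0 -0.002")

```text
time_s: 22.95
tcp_pos: [0.5548, 0.1415, 0.0869]
ee_rot: [0.693, 0.721, -0.0, 0.0]
ft_force: [-3.7, -1.6, 5.9]
opening: 0.0493
gripper_force: 40.0
```

send_rows(series="0.65 0 0 0 0 0 0;0.65 0 0 0 0 0 0;0.65 0 0 0 0 0 0;0.65 0 0 -0.2 0 0 0;0.65 0 0 -0.4 0 0 0;0.65 0 0 -0.58 0 0 0;0.65 0 0 -0.58 0 0 0")

```text
time_s: 23.82
tcp_pos: [0.5574, 0.1424, 0.2047]
ee_rot: [0.693, 0.721, 0.003, 0.003]
ft_force: [-0.4, 0.4, -0.1]
opening: 0.0613
gripper_force: 0.0
```

send_rows(series="0.65 -0.41 -0.05 -0.3 0 0 0;0.65 -0.41 -0.05 -0.3 0 0 0;0.65 -0.41 -0.05 -0.3 0 0 0;0.65 -0.41 -0.05 -0.3 0 0 0;0.65 -0.41 -0.05 -0.3 0 0 0")

```text
time_s: 24.45
tcp_pos: [0.5468, 0.0607, 0.2587]
ee_rot: [0.693, 0.721, -0.001, -0.002]
ft_force: [0.5, 0.2, 0.1]
opening: 0.0613
gripper_force: 0.0
```

```bash
python3 - <<'E'
from h import *
mouth();look()
plan([(.49,-.1,.2,1.64),(.4328,-.2718,.08,1.658)])
E
```

```text
[0.54678589 0.06074573 0.25869567] 24.45
in mouth (0.5554, 0.1405, 52, 90, -88, array([331., 117.]))
(0, 43, 0.104) (np.int64(331), np.int64(77)) [ 18.  80. 193.]
(0, -43, 0.104) (np.int64(330), np.int64(157)) [ 18.  36. 109.]
(0, 30, 0.1) (np.int64(331), np.int64(90)) [ 21. 101. 239.]
(0, -30, 0.1) (np.int64(330), np.int64(145)) [ 15. 117. 157.]
(0.433, -0.2715, 50, 91, -85, array([383., 230.]))
(0.4516, -0.3965, 22, 99, 82, array([418., 224.]))
(0.5454, -0.2734, 65, 67, 78, array([382., 198.]))
(0.6571, -0.2873, 50, 91, -81, array([385., 166.]))
(0.672, -0.1551, 50, 91, 75, array([348., 162.]))
-0.791 -0.317 0.297 -0.002 -0.000 -0.018  rows 2.9 
-0.837 -0.345 0.600 0.000 0.000 -0.011  rows 3.5
```

```bash
python3 - <<'E'
from h import *
a=cv2.imread("pics/m1.png");o=bot.get_obs();im=bot.snapshot("wrist")[:,:,::-1];b=cv2.resize(im[28:188,230:430],(600,480),interpolation=2)
cv2.imwrite("pics/m2.png",np.hstack([a,b])[40:460:1,:][:, ::1]);g=lambda x:cv2.cvtColor(x,cv2.COLOR_BGR2HSV)[:,290:316].mean(1).round().astype(int)
A,B=g(a),g(b)
for r in list(range(80,175,8))+list(range(340,420,8)):print(r,A[r],B[r])
E
```

```text
80 [ 20  28 126] [ 17  19 238]
88 [ 18  23 233] [ 18  18 239]
96 [ 19  18 239] [ 17  19 238]
104 [ 18  19 239] [ 16  34 202]
112 [ 19  25 230] [ 17  35 137]
120 [ 18  35 171] [ 18  36 134]
128 [ 18  36 136] [ 18  37 135]
136 [ 17  36 133] [ 17  36 136]
144 [ 17  36 135] [ 17  42 138]
152 [ 16  36 133] [ 21 102 241]
160 [ 16  74 152] [ 21 101 238]
168 [ 21 101 239] [ 21 101 239]
340 [ 15 117 158] [ 15 116 158]
348 [ 15 116 158] [ 15 117 158]
356 [ 15 117 158] [ 15 117 158]
364 [ 15 117 158] [ 15 117 159]
372 [ 15 117 159] [ 15 117 159]
380 [ 15  77 129] [ 16  57 117]
388 [ 19  36 108] [ 18  35 109]
396 [ 19  34 106] [ 19  33 108]
404 [ 19  34 108] [ 19  33 109]
412 [ 19  34 113] [ 20  34 117]
```

The +y catch has moved outward by about 4 image pixels (≈4.5 mm) compared with the first blank. That end of blank 2 is not fully down, so I'll press it with the closed fingertips.

```bash
python3 - <<'E'
from h import *
plan([(.5535,.162,.15,1.608),(.5535,.162,.095,1.608)])
E
```

```text
0.506 0.052 0.549 -0.001 -0.000 0.002  rows 2.4 
0.000 0.000 0.275 0.000 0.000 0.000  rows 0.9
```

send_rows(series="0 0 0 0 0 0 0;0 0.25 0.026 0.27 0 0 0;0 0.505 0.052 0.4 0 0 0;0 0.505 0.052 0.54 0 0 0;0 0.505 0.052 0.54 0 0 0;0 0.505 0.052 0.54 0 0 0;0 0.505 0.052 0.54 0 0 0")

```text
time_s: 25.48
tcp_pos: [0.5558, 0.1605, 0.155]
ee_rot: [0.694, 0.72, 0.001, 0.001]
ft_force: [-0.7, -0.8, 0.1]
opening: 0.0004
gripper_force: 0.0
```

send_rows(series="0 0 0 0.1 0 0 0;0 0 0 0.2 0 0 0;0 0 0 0.23 0 0 0;0 0 0 0.25 0 0 0;0 0 0 0.265 0 0 0;0 0 0 0.28 0 0 0;0 0 0 0.28 0 0 0")

```text
time_s: 26.35
tcp_pos: [0.5552, 0.1611, 0.0976]
ee_rot: [0.693, 0.721, 0.001, 0.001]
ft_force: [-0.2, 0.5, 3.2]
opening: 0.0008
gripper_force: 1.3
```

```bash
python3 - <<'E'
from h import *
o=bot.get_obs();print(o["tcp_pos"],o["ft_force"],o["moment"])
plan([(.5535,.162,.2,1.608),(.548,.06,.26,1.608)])
E
```

```text
[0.55515088 0.16112465 0.0976206 ] [-0.16518301  0.46213445  3.16966448] [-0.02131793 -0.11047604 -0.00374777]
0.005 -0.007 -0.512 0.001 -0.000 0.001  rows 1.6 
-0.509 -0.046 -0.300 0.000 0.000 0.000  rows 1.9
```

send_rows(series="0 0 0 0.012 0 0 0;0 0 0 0.012 0 0 0;0 0 0 -0.2 0 0 0;0 0 0 -0.5 0 0 0;0 0 0 -0.52 0 0 0;0 0 0 -0.52 0 0 0")

```text
time_s: 27.1
tcp_pos: [0.5538, 0.161, 0.2003]
ee_rot: [0.693, 0.721, -0.0, -0.0]
ft_force: [0.2, 0.2, -0.4]
opening: 0.0004
gripper_force: 0.0
```

send_rows(series="0.65 -0.51 -0.05 -0.3 0 0 0;0.65 -0.51 -0.05 -0.3 0 0 0;0.65 -0.51 -0.05 -0.3 0 0 0;0.65 -0.51 -0.05 -0.3 0 0 0;0.65 -0.51 -0.05 -0.3 0 0 0;0.65 -0.51 -0.05 -0.3 0 0 0")

```text
time_s: 27.85
tcp_pos: [0.5476, 0.0598, 0.2594]
ee_rot: [0.693, 0.721, -0.001, -0.001]
ft_force: [-0.2, -0.1, -0.6]
opening: 0.0575
gripper_force: 0.0
```

```bash
cat >> h.py <<'E'
def catches():
    """shift (mm) of each catch against its sprung-in place: tip edges seen at z=.1, as feeder y"""
    o=bot.get_obs();print(o["tcp_pos"],o["time_s"]);im=bot.snapshot("wrist");c=cam("wrist",o);cv2.imwrite("pics/mouth.png",im[:,:,::-1])
    hs=cv2.cvtColor(im,cv2.COLOR_RGB2HSV);a=.037;out=[]
    for s in(1,-1):
        ys=np.arange(30,50,.25);v=[]
        for y in ys:
            u=proj(c,[[.5545+x*np.cos(a)/1e3-np.sin(a)*s*y/1e3,.1408+x*np.sin(a)/1e3+np.cos(a)*s*y/1e3,.1] for x in(-10,-5,0,5,10)]).astype(np.float32)
            v.append(cv2.remap(hs[:,:,1],u[None,:,0],u[None,:,1],1).mean())
        v=np.array(v);k=np.argmax(v<65);out.append((s,ys[k],v[[0,20,40,60]].round()))
    print("tip edges",out)
E
python3 -c "
from h import *
catches();look()
plan([(.49,-.1,.2,1.64),(.4328,-.2718,.08,1.658)])"
```

```text
[0.54756331 0.05979772 0.25943285] 27.85
tip edges [(1, np.float64(40.25), array([101., 101.,  74.,  36.])), (-1, np.float64(40.25), array([117., 116.,  71.,  35.]))]
(0.4328, -0.2715, 50, 91, -85, array([383., 230.]))
(0.4514, -0.3963, 22, 100, 82, array([418., 224.]))
(0.5455, -0.2735, 66, 67, 79, array([382., 198.]))
(0.6571, -0.2873, 50, 91, -81, array([385., 166.]))
(0.672, -0.1551, 50, 91, 75, array([348., 162.]))
-0.785 -0.321 0.301 -0.001 -0.000 -0.018  rows 2.9 
-0.837 -0.345 0.600 0.000 0.000 -0.011  rows 3.5
```

Both catch tips now read 40.25 mm, symmetric, so blank 2 is in. Third blank.

send_rows(series="0.8 -0.79 -0.32 0.3 0 0 -0.018;0.8 -0.79 -0.32 0.3 0 0 -0.018;0.8 -0.79 -0.32 0.3 0 0 -0.018;0.8 -0.79 -0.32 0.3 0 0 -0.018")

```text
time_s: 28.45
tcp_pos: [0.4883, -0.1037, 0.199]
ee_rot: [0.685, 0.729, -0.001, -0.002]
ft_force: [-0.2, 0.7, 0.3]
opening: 0.0755
gripper_force: 0.0
```

send_rows(series="0.8 -0.84 -0.345 0.6 0 0 -0.012;0.8 -0.84 -0.345 0.6 0 0 -0.012;0.8 -0.84 -0.345 0.6 0 0 -0.012;0.8 -0.84 -0.345 0.6 0 0 -0.012;0.8 -0.84 -0.345 0.6 0 0 -0.012;0.8 -0.84 -0.345 0.6 0 0 -0.012;0.8 -0.84 -0.345 0.6 0 0 -0.012")

```text
time_s: 29.32
tcp_pos: [0.4344, -0.2732, 0.082]
ee_rot: [0.675, 0.738, 0.0, 0.001]
ft_force: [0.8, 0.4, -0.1]
opening: 0.0752
gripper_force: 0.0
```

```bash
python3 -c "
from h import *
pick(.4328,-.2717,1.658,(.495,-.08,.17,1.63))
plan([(.4328,-.2717,.002,1.658),(.4328,-.2717,.12,1.658),(.49,-.1,.17,1.63),(.535,.06,.17,1.608),(.5545,.1408,.17,1.608)])"
```

```text
[ 0.43435183 -0.273178    0.0820486 ] 29.325 1.659021526418482
seen (0.4337, -0.2714, 50, 90, -86, array([320., 203.]))
0.009 -0.007 0.400 0.001 0.001 0.001  rows 1.3 
0.000 0.000 -0.590 0.000 0.000 0.000  rows 1.9 
0.928 0.393 -0.250 0.000 0.000 0.018  rows 3.3 
1.084 0.362 0.000 0.000 0.000 0.014  rows 3.7 TOO FAR
0.009 -0.007 0.400 0.001 0.001 0.001  rows 1.3 
0.000 0.000 -0.590 0.000 0.000 0.000  rows 1.9 
0.830 0.360 -0.250 0.000 0.000 0.018  rows 3.0 
0.785 0.272 0.000 0.000 0.000 0.014  rows 2.7 
0.400 0.112 0.000 0.000 0.000 0.000  rows 1.3
```

send_rows(series="0.8 0.009 -0.004 0.2 0 0 0;0.8 0.009 -0.004 0.395 0 0 0;0.8 0.009 -0.004 0.395 0 0 0;0.8 0.009 -0.004 0.395 0 0 0;0.4 0.009 -0.004 0.395 0 0 0;0.4 0.009 -0.004 0.395 0 0 0;0.4 0.009 -0.004 0.395 0 0 0;0.4 0.009 -0.004 0.395 0 0 0;0.4 0.009 -0.004 0.395 0 0 0;0.4 0.009 -0.004 0.395 0 0 0", squeeze=40)

```text
time_s: 30.62
tcp_pos: [0.4322, -0.2723, 0.0022]
ee_rot: [0.676, 0.737, 0.0, 0.0]
ft_force: [-0.3, 0.7, 4.0]
opening: 0.0493
gripper_force: 40.0
```

send_rows(series="0.4 0 0 -0.2 0 0 0;0.4 0 0 -0.4 0 0 0;0.4 0 0 -0.59 0 0 0;0.4 0 0 -0.59 0 0 0")

```text
time_s: 31.12
tcp_pos: [0.4341, -0.2742, 0.123]
ee_rot: [0.676, 0.737, -0.0, 0.004]
ft_force: [-0.7, 0.2, -1.4]
opening: 0.0494
gripper_force: 40.0
```

send_rows(series="0.4 0.42 0.18 -0.12 0 0 0.01;0.4 0.83 0.36 -0.25 0 0 0.018;0.4 0.83 0.36 -0.25 0 0 0.018;0.4 0.83 0.36 -0.25 0 0 0.018")

```text
time_s: 31.62
tcp_pos: [0.4901, -0.097, 0.1693]
ee_rot: [0.684, 0.729, 0.0, -0.0]
ft_force: [0.1, -0.0, -0.6]
opening: 0.0494
gripper_force: 40.0
```

send_rows(series="0.4 0.4 0.14 0 0 0 0.007;0.4 0.79 0.27 0 0 0 0.014;0.4 0.79 0.27 0 0 0 0.014;0.4 0.79 0.27 0 0 0 0.014")

```text
time_s: 32.12
tcp_pos: [0.5333, 0.0615, 0.1675]
ee_rot: [0.693, 0.721, -0.001, -0.001]
ft_force: [-0.3, 0.2, -0.9]
opening: 0.0495
gripper_force: 40.0
```

send_rows(series="0.4 0.2 0.06 0 0 0 0;0.4 0.4 0.11 0 0 0 0;0.4 0.4 0.11 0 0 0 0;0.4 0.4 0.11 0 0 0 0;0.4 0.4 0.11 0 0 0 0")

```text
time_s: 32.75
tcp_pos: [0.553, 0.1391, 0.1693]
ee_rot: [0.695, 0.719, -0.001, -0.0]
ft_force: [0.2, 0.6, -0.8]
opening: 0.0493
gripper_force: 40.0
```

```bash
python3 -c "
from h import *
held(.0045)
im=cv2.imread('pics/held.png');print(im[155:185,315:325].mean(1).round()[:,0].astype(int))"
```

```text
[0.55297197 0.13913008 0.16925556] 32.75 1.6045557418623881 0.04933766242445408
held (0.5531, 0.1511, 50, 87, -89, array([321., 209.])) centre y 0.1496
0.007 0.007 0.265 -0.000 0.000 -0.002  rows 0.8 
0.000 0.000 0.158 0.000 0.000 0.000  rows 0.5 
0.000 0.000 -0.575 0.000 0.000 0.000  rows 1.8 
[79 78 79 80 80 79 78 81 86 88 88 87 78 62 58 71 85 87 87 87 87 87 87 88
 87 87 87 87 86 86]
```

send_rows(series="0.4 0.007 0.007 0.1 0 0 -0.002;0.4 0.007 0.007 0.22 0 0 -0.002;0.4 0.007 0.007 0.26 0 0 -0.002;0.4 0.007 0.007 0.29 0 0 -0.002;0.4 0.007 0.007 0.32 0 0 -0.002;0.4 0.007 0.007 0.35 0 0 -0.002;0.4 0.007 0.007 0.38 0 0 -0.002;0.4 0.007 0.007 0.41 0 0 -0.002;0.4 0.007 0.007 0.435 0 0 -0.002;0.4 0.007 0.007 0.435 0 0 -0.002;0.4 0.007 0.007 0.435 0 0 -0.002")

```text
time_s: 34.17
tcp_pos: [0.5548, 0.1423, 0.0873]
ee_rot: [0.693, 0.721, 0.0, -0.0]
ft_force: [-9.3, -2.4, 18.6]
opening: 0.0498
gripper_force: 40.0
```

send_rows(series="0.65 0 0 0 0 0 0;0.65 0 0 0 0 0 0;0.65 0 0 0 0 0 0;0.65 0 0 -0.2 0 0 0;0.65 0 0 -0.4 0 0 0;0.65 0 0 -0.58 0 0 0;0.65 0 0 -0.58 0 0 0")

```text
time_s: 35.05
tcp_pos: [0.5574, 0.1427, 0.2024]
ee_rot: [0.693, 0.721, 0.003, 0.002]
ft_force: [0.1, 0.1, -0.2]
opening: 0.0608
gripper_force: 0.0
```

send_rows(series="0.65 -0.41 -0.05 -0.3 0 0 0;0.65 -0.41 -0.05 -0.3 0 0 0;0.65 -0.41 -0.05 -0.3 0 0 0;0.65 -0.41 -0.05 -0.3 0 0 0;0.65 -0.41 -0.05 -0.3 0 0 0")

```text
time_s: 35.67
tcp_pos: [0.5468, 0.0611, 0.2566]
ee_rot: [0.693, 0.721, -0.001, -0.002]
ft_force: [-0.1, 0.6, 0.1]
opening: 0.0613
gripper_force: 0.0
```

```bash
python3 -c "
from h import *
catches();look()
plan([(.5535,.162,.15,1.608)])
e=np.array([.672,-.155])+.012*np.array([np.cos(1.309),np.sin(1.309)]);print(e)
plan([(.6,-.02,.2,1.45),(e[0],e[1],.08,1.309)])"
```

```text
[0.54680635 0.06114856 0.25662283] 35.675
tip edges [(1, np.float64(46.5), array([103., 103., 102., 100.])), (-1, np.float64(40.25), array([116., 117.,  68.,  34.]))]
(0.4518, -0.3964, 22, 100, 82, array([418., 224.]))
(0.5458, -0.2734, 66, 67, 77, array([382., 198.]))
(0.6569, -0.2873, 50, 92, -82, array([385., 166.]))
(0.672, -0.1551, 50, 91, 75, array([348., 162.]))
0.503 0.053 0.537 -0.002 -0.000 0.002  rows 2.4 
[ 0.67510579 -0.14340888]
-0.416 0.248 0.286 -0.002 -0.000 0.103  rows 1.8 
-0.567 0.447 0.600 0.000 0.000 0.090  rows 3.0
```

The press stalled at z=0.087 with 18 N, and the +y catch is still pushed out (46.5). The hold sat 1.5 mm too far towards +y. I'll push the +y end down again with closed fingers and aim about 2 mm lower in y next time.

send_rows(series="0 0 0 0 0 0 0;0 0.25 0.026 0.27 0 0 0;0 0.505 0.052 0.4 0 0 0;0 0.505 0.052 0.53 0 0 0;0 0.505 0.052 0.53 0 0 0;0 0.505 0.052 0.53 0 0 0;0 0.505 0.052 0.53 0 0 0")

```text
time_s: 36.65
tcp_pos: [0.5558, 0.1609, 0.1549]
ee_rot: [0.694, 0.72, 0.001, 0.001]
ft_force: [0.5, -0.0, 0.6]
opening: 0.0006
gripper_force: 0.0
```

send_rows(series="0 0 0 0.1 0 0 0;0 0 0 0.2 0 0 0;0 0 0 0.23 0 0 0;0 0 0 0.25 0 0 0;0 0 0 0.265 0 0 0;0 0 0 0.28 0 0 0;0 0 0 0.29 0 0 0;0 0 0 0.29 0 0 0")

```text
time_s: 37.65
tcp_pos: [0.5551, 0.1615, 0.0953]
ee_rot: [0.693, 0.721, 0.001, 0.001]
ft_force: [0.6, 0.4, 2.8]
opening: 0.0003
gripper_force: 1.4
```

```bash
python3 - <<'E'
from h import *
o=bot.get_obs();print(o["tcp_pos"],o["ft_force"],o["moment"])
E
```

```text
[0.555079   0.16147745 0.09525661] [0.6327776  0.43570321 2.80734362] [-0.08265057 -0.14491819  0.01104472]
```

send_rows(series="0 0 0 -0.2 0 0 0;0 0 0 -0.5 0 0 0;0 0 0 -0.52 0 0 0;0 0 0 -0.52 0 0 0")

```text
time_s: 38.15
tcp_pos: [0.5543, 0.1615, 0.1987]
ee_rot: [0.693, 0.721, 0.0, 0.0]
ft_force: [-0.4, 0.2, -1.3]
opening: 0.0006
gripper_force: 0.0
```

send_rows(series="0.65 -0.51 -0.05 -0.3 0 0 0;0.65 -0.51 -0.05 -0.3 0 0 0;0.65 -0.51 -0.05 -0.3 0 0 0;0.65 -0.51 -0.05 -0.3 0 0 0;0.65 -0.51 -0.05 -0.3 0 0 0;0.65 -0.51 -0.05 -0.3 0 0 0")

```text
time_s: 38.9
tcp_pos: [0.5476, 0.0602, 0.2574]
ee_rot: [0.693, 0.721, -0.001, -0.001]
ft_force: [-0.2, 0.9, -0.2]
opening: 0.0572
gripper_force: 0.0
```

```bash
python3 -c "
from h import *
catches();mouth();look()
plan([(.6,-.02,.2,1.45),(.6751,-.1434,.08,1.309)])"
```

```text
[0.54763226 0.06017622 0.25743353] 38.9
tip edges [(1, np.float64(40.5), array([101., 101.,  75.,  36.])), (-1, np.float64(40.25), array([117., 117.,  69.,  35.]))]
[0.5478261  0.06005783 0.25779534] 38.95
in mouth (0.5553, 0.1407, 51, 90, -88, array([330., 116.]))
(0, 43, 0.104) (np.int64(330), np.int64(76)) [ 17.  35. 135.]
(0, -43, 0.104) (np.int64(329), np.int64(157)) [ 18.  35. 109.]
(0, 30, 0.1) (np.int64(330), np.int64(89)) [ 21. 101. 239.]
(0, -30, 0.1) (np.int64(329), np.int64(145)) [ 15. 117. 159.]
(0.4518, -0.3965, 22, 99, 82, array([418., 224.]))
(0.5455, -0.2735, 66, 67, 79, array([382., 198.]))
(0.6574, -0.2872, 50, 91, -81, array([385., 166.]))
(0.672, -0.1551, 50, 91, 75, array([348., 162.]))
-0.409 0.243 0.292 -0.000 -0.000 0.102  rows 1.8 
-0.567 0.447 0.600 0.000 0.000 0.090  rows 3.0
```

Three are in. The fourth is close to the glue bottle, so I'll grip it 12 mm off centre, set it down in free space and regrip it at the centre.

send_rows(series="0.8 -0.41 0.24 0.3 0 0 0.1;0.8 -0.41 0.24 0.3 0 0 0.1;0.8 -0.41 0.24 0.3 0 0 0.1;0.8 -0.41 0.24 0.3 0 0 0.1")

```text
time_s: 39.55
tcp_pos: [0.5994, -0.0204, 0.1991]
ee_rot: [0.748, 0.664, 0.0, -0.0]
ft_force: [-0.7, 0.1, 0.3]
opening: 0.0756
gripper_force: 0.0
```

send_rows(series="0.8 -0.57 0.447 0.5 0 0 0.09;0.8 -0.57 0.447 0.5 0 0 0.09;0.8 -0.57 0.447 0.5 0 0 0.09;0.8 -0.57 0.447 0.5 0 0 0.09;0.8 -0.57 0.447 0.5 0 0 0.09;0.8 -0.57 0.447 0.5 0 0 0.09;0.8 -0.57 0.447 0.5 0 0 0.09")

```text
time_s: 40.42
tcp_pos: [0.6755, -0.1436, 0.1009]
ee_rot: [0.792, 0.61, 0.001, 0.001]
ft_force: [-0.7, 0.6, 0.4]
opening: 0.075
gripper_force: 0.0
```

```bash
python3 -c "
from h import *
pick(.672,-.155,1.309)
plan([(.6751,-.1434,.002,1.309),(.6751,-.1434,.06,1.309),(.5516,-.143,.06,1.608),(.5516,-.143,.003,1.608),(.552,-.155,.003,1.608)])"
```

```text
[ 0.67550924 -0.1435974   0.10092568] 40.425 1.3129967627424768
seen (0.6737, -0.1546, 50, 89, 75, array([321., 212.]))
-0.058 -0.003 0.493 0.001 0.000 0.002  rows 1.6 
0.000 0.000 -0.590 0.000 0.000 0.000  rows 1.9 
0.552 -0.935 -0.250 0.000 0.000 -0.230  rows 3.6 
0.683 0.241 0.000 0.000 0.000 0.039  rows 2.3 
0.002 -0.003 0.493 0.001 0.000 0.002  rows 1.6 
0.000 0.000 -0.290 0.000 0.000 0.000  rows 0.9 
-0.158 -0.597 0.000 0.000 0.000 -0.190  rows 2.0 
0.000 0.000 0.285 0.000 0.000 0.000  rows 0.9 
-0.060 -0.000 0.000 0.000 0.000 0.000  rows 0.2
```

send_rows(series="0.8 0.002 0 0.25 0 0 0;0.8 0.002 0 0.488 0 0 0;0.8 0.002 0 0.488 0 0 0;0.8 0.002 0 0.488 0 0 0;0.4 0.002 0 0.488 0 0 0;0.4 0.002 0 0.488 0 0 0;0.4 0.002 0 0.488 0 0 0;0.4 0.002 0 0.488 0 0 0;0.4 0.002 0 0.488 0 0 0;0.4 0.002 0 0.488 0 0 0", squeeze=40)

```text
time_s: 41.72
tcp_pos: [0.6749, -0.1443, 0.0013]
ee_rot: [0.793, 0.61, 0.0, -0.0]
ft_force: [-0.4, 0.5, 0.6]
opening: 0.0495
gripper_force: 40.0
```

send_rows(series="0.4 0 0 -0.15 0 0 0;0.4 0 0 -0.29 0 0 0;0.4 0 0 -0.29 0 0 0;0.4 0 0 -0.29 0 0 0")

```text
time_s: 42.22
tcp_pos: [0.6741, -0.1441, 0.058]
ee_rot: [0.793, 0.61, -0.0, -0.001]
ft_force: [-0.2, -0.4, -1.2]
opening: 0.0494
gripper_force: 40.0
```

send_rows(series="0.4 -0.08 -0.3 0 0 0 -0.1;0.4 -0.16 -0.6 0 0 0 -0.19;0.4 -0.16 -0.6 0 0 0 -0.19;0.4 -0.16 -0.6 0 0 0 -0.19;0.4 -0.16 -0.6 0 0 0 -0.19")

```text
time_s: 42.85
tcp_pos: [0.5528, -0.1451, 0.0598]
ee_rot: [0.693, 0.721, 0.0, 0.001]
ft_force: [-0.4, -0.3, 0.3]
opening: 0.0497
gripper_force: 40.0
```

send_rows(series="0.4 0 0 0.15 0 0 0;0.4 0 0 0.28 0 0 0;0.4 0 0 0.285 0 0 0;0.4 0 0 0.285 0 0 0;0.8 0 0 0.285 0 0 0;0.8 0 0 0.285 0 0 0;0.8 0 0 0.285 0 0 0;0.8 0 0 0.285 0 0 0;0.8 0 0 -0.1 0 0 0;0.8 0 0 -0.1 0 0 0;0.8 0 0 -0.1 0 0 0")

```text
time_s: 44.22
tcp_pos: [0.5518, -0.1449, 0.0807]
ee_rot: [0.693, 0.721, 0.001, 0.002]
ft_force: [0.6, -0.6, -0.1]
opening: 0.075
gripper_force: 0.0
```

```bash
python3 -c "
from h import *
pick(.552,-.155,1.608)
look()"
```

```text
[ 0.5518122  -0.14491262  0.08071924] 44.225 1.6098284278214918
seen (0.5527, -0.1556, 50, 89, -88, array([321., 217.]))
-0.054 0.006 0.385 -0.000 -0.000 0.001  rows 1.2 
0.000 0.000 -0.590 0.000 0.000 0.000  rows 1.9 
0.780 -0.131 -0.250 0.000 0.000 -0.039  rows 2.7 
0.683 0.241 0.000 0.000 0.000 0.039  rows 2.3 
(0.4516, -0.3963, 22, 99, 82, array([418., 224.]))
(0.5458, -0.2733, 66, 68, 78, array([382., 198.]))
(0.6566, -0.2877, 50, 92, -81, array([386., 166.]))
```

send_rows(series="0.8 -0.055 0.003 0.2 0 0 0;0.8 -0.055 0.003 0.38 0 0 0;0.8 -0.055 0.003 0.385 0 0 0;0.8 -0.055 0.003 0.385 0 0 0;0.4 -0.055 0.003 0.385 0 0 0;0.4 -0.055 0.003 0.385 0 0 0;0.4 -0.055 0.003 0.385 0 0 0;0.4 -0.055 0.003 0.385 0 0 0;0.4 -0.055 0.003 0.385 0 0 0;0.4 -0.055 0.003 0.385 0 0 0", squeeze=40)

```text
time_s: 45.58
tcp_pos: [0.5518, -0.1554, 0.0023]
ee_rot: [0.693, 0.721, 0.0, 0.0]
ft_force: [-0.2, -0.1, -0.1]
opening: 0.0496
gripper_force: 40.0
```

send_rows(series="0.4 0 0 -0.2 0 0 0;0.4 0 0 -0.4 0 0 0;0.4 0 0 -0.6 0 0 0;0.4 0 0 -0.6 0 0 0")

```text
time_s: 46.08
tcp_pos: [0.5549, -0.1568, 0.1264]
ee_rot: [0.693, 0.721, 0.002, 0.004]
ft_force: [-0.4, -0.8, -0.5]
opening: 0.0495
gripper_force: 40.0
```

send_rows(series="0.4 0.36 0.017 -0.12 0 0 0;0.4 0.73 0.034 -0.25 0 0 0;0.4 0.73 0.034 -0.25 0 0 0;0.4 0.73 0.034 -0.25 0 0 0")

```text
time_s: 46.58
tcp_pos: [0.5524, -0.0074, 0.1714]
ee_rot: [0.692, 0.722, -0.0, -0.0]
ft_force: [1.0, -0.6, 0.1]
opening: 0.0496
gripper_force: 40.0
```

send_rows(series="0.4 0.36 0.017 0 0 0 0;0.4 0.73 0.034 0 0 0 0;0.4 0.73 0.034 0 0 0 0;0.4 0.73 0.034 0 0 0 0;0.4 0.73 0.034 0 0 0 0;0.4 0.73 0.034 0 0 0 0;0.4 0.73 0.034 0 0 0 0")

```text
time_s: 47.45
tcp_pos: [0.5541, 0.1357, 0.1722]
ee_rot: [0.694, 0.72, -0.0, 0.0]
ft_force: [0.6, -0.6, -0.5]
opening: 0.0494
gripper_force: 40.0
```

```bash
python3 -c "
from h import *
held(.0045)
im=cv2.imread('pics/held.png');print(im[155:185,315:325].mean(1).round()[:,0].astype(int))"
```

```text
[0.5541144  0.13571363 0.17216916] 47.45 1.6080920074042884 0.04939790534634447
held (0.5541, 0.1489, 50, 88, -88, array([321., 210.])) centre y 0.14790000000000003
0.024 0.003 0.279 0.000 0.000 0.000  rows 0.9 
0.000 0.000 0.158 0.000 0.000 0.000  rows 0.5 
0.000 0.000 -0.575 0.000 0.000 0.000  rows 1.8 
[80 79 80 85 89 89 89 89 89 88 89 88 88 87 76 58 59 71 84 88 88 87 88 88
 87 87 87 87 87 87]
```

send_rows(series="0.4 0.015 0.003 0.1 0 0 0;0.4 0.015 0.003 0.23 0 0 0;0.4 0.015 0.003 0.27 0 0 0;0.4 0.015 0.003 0.3 0 0 0;0.4 0.015 0.003 0.33 0 0 0;0.4 0.015 0.003 0.36 0 0 0;0.4 0.015 0.003 0.39 0 0 0;0.4 0.015 0.003 0.41 0 0 0;0.4 0.015 0.003 0.43 0 0 0;0.4 0.015 0.003 0.43 0 0 0;0.4 0.015 0.003 0.43 0 0 0")

```text
time_s: 48.88
tcp_pos: [0.5549, 0.1402, 0.0911]
ee_rot: [0.693, 0.721, 0.0, 0.0]
ft_force: [-9.3, 1.1, 19.6]
opening: 0.0496
gripper_force: 40.0
```

send_rows(series="0.65 0 0 0 0 0 0;0.65 0 0 0 0 0 0;0.65 0 0 0 0 0 0;0.65 0 0 -0.15 0 0 0;0.65 0 0 -0.32 0 0 0;0 0.1 0 -0.32 0 0 0;0 0.1 0 -0.32 0 0 0;0 0.1 0 -0.32 0 0 0;0 0.1 0 -0.32 0 0 0;0 0.1 0 -0.32 0 0 0;0 0.1 0 -0.32 0 0 0;0 0.1 0 -0.32 0 0 0")

```text
time_s: 50.38
tcp_pos: [0.5537, 0.1598, 0.1503]
ee_rot: [0.693, 0.721, 0.0, 0.0]
ft_force: [0.0, 0.4, -0.3]
opening: 0.0003
gripper_force: 0.0
```

```bash
python3 -c "
from h import *
o=bot.get_obs();print(o['tcp_pos'],o['opening'])
plan([(.554,.161,.095,1.608)])"
```

```text
[0.5537368  0.15977671 0.15025342] 0.0002629743209660655
0.006 0.002 0.276 0.000 0.000 0.001  rows 0.9
```

The press stopped just short (top near 101.6 mm). I'll finish it with closed fingertips: centre first, then both ends.

send_rows(series="0 -0.1 0.004 0.1 0 0 0;0 -0.1 0.004 0.2 0 0 0;0 -0.1 0.004 0.23 0 0 0;0 -0.1 0.004 0.25 0 0 0;0 -0.1 0.004 0.27 0 0 0;0 -0.1 0.004 0.28 0 0 0;0 -0.1 0.004 0.28 0 0 0")

```text
time_s: 51.25
tcp_pos: [0.5553, 0.1399, 0.0953]
ee_rot: [0.693, 0.721, -0.0, 0.0]
ft_force: [-4.7, -2.0, 3.5]
opening: 0.0009
gripper_force: 2.0
```

send_rows(series="0 0 0 -0.1 0 0 0;0 0.11 0 -0.1 0 0 0;0 0.11 0 -0.03 0 0 0;0 0.11 0 0 0 0 0;0 0.11 0 0 0 0 0;0 -0.1 0 -0.1 0 0 0;0 -0.1 0 -0.1 0 0 0;0 -0.1 0 -0.03 0 0 0;0 -0.1 0 0 0 0 0;0 -0.1 0 0 0 0 0;0 -0.1 0 -0.2 0 0 0;0 -0.1 0 -0.5 0 0 0")

```text
time_s: 52.75
tcp_pos: [0.5527, 0.1206, 0.1916]
ee_rot: [0.693, 0.721, -0.003, -0.003]
ft_force: [0.7, -0.2, 0.2]
opening: 0.0008
gripper_force: 0.0
```

```bash
python3 -c "
from h import *
plan([(.548,.06,.26,1.608)])"
```

```text
-0.301 -0.039 -0.342 -0.006 -0.000 0.002  rows 1.5
```

send_rows(series="0.65 -0.3 -0.03 -0.33 0 0 0;0.65 -0.3 -0.03 -0.33 0 0 0;0.65 -0.3 -0.03 -0.33 0 0 0;0.65 -0.3 -0.03 -0.33 0 0 0;0.65 -0.3 -0.03 -0.33 0 0 0")

```text
time_s: 53.38
tcp_pos: [0.5511, 0.0608, 0.2579]
ee_rot: [0.693, 0.721, -0.001, -0.002]
ft_force: [0.3, 0.3, -0.3]
opening: 0.0472
gripper_force: 0.0
```

```bash
python3 -c "
from h import *
catches();mouth();look()
e=np.array([.6568,-.2873])-.012*np.array([np.cos(1.728),np.sin(1.728)]);print(e)
plan([(.6,-.08,.2,1.67),(.63,-.2,.16,1.7),(e[0],e[1],.1,1.728)])"
```

```text
[0.55108959 0.06084663 0.25794188] 53.375
tip edges [(1, np.float64(40.25), array([101., 101.,  73.,  34.])), (-1, np.float64(40.25), array([116., 116.,  72.,  34.]))]
[0.55130027 0.0607591  0.25823935] 53.425
in mouth (0.5548, 0.1399, 52, 90, -87, array([327., 118.]))
(0, 43, 0.104) (np.int64(327), np.int64(77)) [ 17.  35. 134.]
(0, -43, 0.104) (np.int64(326), np.int64(157)) [ 18.  34. 108.]
(0, 30, 0.1) (np.int64(327), np.int64(90)) [ 21. 102. 238.]
(0, -30, 0.1) (np.int64(327), np.int64(145)) [ 15. 117. 158.]
(0.4518, -0.3962, 22, 99, 82, array([418., 224.]))
(0.5454, -0.2734, 65, 67, 78, array([382., 198.]))
(0.6572, -0.2873, 50, 91, -81, array([385., 166.]))
[ 0.65867868 -0.29915203]
-0.711 0.214 0.294 -0.001 -0.000 -0.038  rows 2.6 
-0.612 0.090 0.200 0.000 0.000 -0.019  rows 2.1 
-0.510 0.078 0.300 0.000 0.000 -0.018  rows 1.9
```

Four are in: both catch tips at 40.25. Now the fifth blank, again gripped off centre away from the glue.

send_rows(series="0.8 -0.71 0.21 0.3 0 0 -0.038;0.8 -0.71 0.21 0.3 0 0 -0.038;0.8 -0.71 0.21 0.3 0 0 -0.038;0.8 -0.71 0.21 0.3 0 0 -0.038")

```text
time_s: 54.02
tcp_pos: [0.5991, -0.0821, 0.1979]
ee_rot: [0.673, 0.74, -0.001, -0.002]
ft_force: [-0.5, 1.0, -0.4]
opening: 0.0751
gripper_force: 0.0
```

send_rows(series="0.8 -0.61 0.09 0.2 0 0 -0.02;0.8 -0.61 0.09 0.2 0 0 -0.02;0.8 -0.61 0.09 0.2 0 0 -0.02")

```text
time_s: 54.4
tcp_pos: [0.6292, -0.2018, 0.1583]
ee_rot: [0.661, 0.751, -0.0, -0.001]
ft_force: [-0.2, 0.1, -0.4]
opening: 0.0752
gripper_force: 0.0
```

send_rows(series="0.8 -0.51 0.08 0.3 0 0 -0.018;0.8 -0.51 0.08 0.3 0 0 -0.018;0.8 -0.51 0.08 0.3 0 0 -0.018;0.8 -0.51 0.08 0.3 0 0 -0.018;0.8 -0.51 0.08 0.3 0 0 -0.018;0.8 -0.51 0.08 0.3 0 0 -0.018")

```text
time_s: 55.15
tcp_pos: [0.6599, -0.2979, 0.1024]
ee_rot: [0.648, 0.761, 0.0, 0.001]
ft_force: [-0.1, -1.0, 0.3]
opening: 0.0751
gripper_force: 0.0
```

```bash
python3 -c "
from h import *
pick(.657,-.2873,1.728)
plan([(.6588,-.2993,.002,1.728),(.6588,-.2993,.1,1.728),(.59,-.16,.1,1.65),(.551,-.055,.06,1.608),(.551,-.055,.003,1.608)])"
```

```text
[ 0.65986661 -0.29792854  0.10237418] 55.15 1.7309709045904624
seen (0.6583, -0.2866, 50, 90, -82, array([320., 188.]))
0.057 -0.005 0.500 0.001 0.001 0.002  rows 1.6 
0.000 0.000 -0.590 0.000 0.000 0.000  rows 1.9 
1.526 -0.452 -0.250 0.000 0.000 0.037  rows 5.2 TOO FAR
0.683 0.241 0.000 0.000 0.000 0.039  rows 2.3 
-0.004 -0.006 0.500 0.001 0.001 0.002  rows 1.6 
0.000 0.000 -0.490 0.000 0.000 0.000  rows 1.6 
0.742 -0.231 0.000 0.000 0.000 0.050  rows 2.5 
0.539 -0.153 0.200 0.000 0.000 0.027  rows 1.9 
0.000 0.000 0.285 0.000 0.000 0.000  rows 0.9
```

```bash
python3 -c "
from h import *
plan([(.6588,-.2993,.002,1.728),(.6588,-.2993,.1,1.728),(.59,-.19,.1,1.65),(.545,-.14,.06,1.608),(.545,-.14,.003,1.608)])"
```

```text
-0.004 -0.006 0.500 0.001 0.001 0.002  rows 1.6 
0.000 0.000 -0.490 0.000 0.000 0.000  rows 1.6 
0.594 -0.254 0.000 0.000 0.000 0.050  rows 2.1 
0.267 -0.205 0.200 0.000 0.000 0.027  rows 1.3 
0.000 0.000 0.285 0.000 0.000 0.000  rows 0.9
```

send_rows(series="0.8 -0.004 -0.004 0.25 0 0 0;0.8 -0.004 -0.004 0.495 0 0 0;0.8 -0.004 -0.004 0.495 0 0 0;0.8 -0.004 -0.004 0.495 0 0 0;0.4 -0.004 -0.004 0.495 0 0 0;0.4 -0.004 -0.004 0.495 0 0 0;0.4 -0.004 -0.004 0.495 0 0 0;0.4 -0.004 -0.004 0.495 0 0 0;0.4 -0.004 -0.004 0.495 0 0 0;0.4 -0.004 -0.004 0.495 0 0 0", squeeze=40)

```text
time_s: 56.45
tcp_pos: [0.6583, -0.3, 0.0013]
ee_rot: [0.649, 0.761, 0.0, -0.0]
ft_force: [-0.1, 0.7, 0.7]
opening: 0.0495
gripper_force: 40.0
```

send_rows(series="0.4 0 0 -0.15 0 0 0;0.4 0 0 -0.3 0 0 0;0.4 0 0 -0.49 0 0 0;0.4 0 0 -0.49 0 0 0")

```text
time_s: 56.95
tcp_pos: [0.6611, -0.3018, 0.1039]
ee_rot: [0.649, 0.761, 0.001, 0.004]
ft_force: [0.3, -0.7, 0.1]
opening: 0.0494
gripper_force: 40.0
```

send_rows(series="0.4 0.3 -0.13 0 0 0 0.025;0.4 0.6 -0.25 0 0 0 0.05;0.4 0.6 -0.25 0 0 0 0.05;0.4 0.6 -0.25 0 0 0 0.05")

```text
time_s: 57.45
tcp_pos: [0.5895, -0.1891, 0.0981]
ee_rot: [0.678, 0.735, -0.0, -0.0]
ft_force: [-0.3, -0.5, -0.3]
opening: 0.0497
gripper_force: 40.0
```

send_rows(series="0.4 0.14 -0.1 0.1 0 0 0.013;0.4 0.27 -0.2 0.2 0 0 0.027;0.4 0.27 -0.2 0.2 0 0 0.027;0.4 0.27 -0.2 0.2 0 0 0.027")

```text
time_s: 57.95
tcp_pos: [0.5481, -0.1408, 0.0602]
ee_rot: [0.694, 0.72, 0.0, 0.002]
ft_force: [-0.5, -0.2, 1.0]
opening: 0.0499
gripper_force: 40.0
```

send_rows(series="0.4 0 0 0.15 0 0 0;0.4 0 0 0.28 0 0 0;0.4 0 0 0.28 0 0 0;0.4 0 0 0.28 0 0 0;0.8 0 0 0.28 0 0 0;0.8 0 0 0.28 0 0 0;0.8 0 0 0.28 0 0 0;0.8 0 0 0.28 0 0 0;0.8 0 0 -0.1 0 0 0;0.8 0 0 -0.1 0 0 0;0.8 0 0 -0.1 0 0 0")

```text
time_s: 59.32
tcp_pos: [0.5468, -0.1392, 0.0805]
ee_rot: [0.694, 0.72, 0.001, 0.001]
ft_force: [-1.0, -0.0, -0.9]
opening: 0.0752
gripper_force: 0.0
```

```bash
python3 -c "
from h import *
pick(.545,-.128,1.608)
look()"
```

```text
[ 0.54675907 -0.13920722  0.08054338] 59.325 1.6083761980061082
seen (0.5478, -0.1271, 50, 89, -88, array([322., 192.]))
0.053 -0.000 0.385 -0.000 -0.000 0.000  rows 1.2 
0.000 0.000 -0.590 0.000 0.000 0.000  rows 1.9 
0.644 -0.101 -0.250 0.000 0.000 -0.039  rows 2.2 
0.683 0.241 0.000 0.000 0.000 0.039  rows 2.3 
(0.4516, -0.3965, 22, 99, 82, array([418., 224.]))
(0.5459, -0.2731, 66, 68, 78, array([382., 198.]))
```

send_rows(series="0.8 0.058 0.003 0.2 0 0 0;0.8 0.058 0.003 0.38 0 0 0;0.8 0.058 0.003 0.385 0 0 0;0.8 0.058 0.003 0.385 0 0 0;0.4 0.058 0.003 0.385 0 0 0;0.4 0.058 0.003 0.385 0 0 0;0.4 0.058 0.003 0.385 0 0 0;0.4 0.058 0.003 0.385 0 0 0;0.4 0.058 0.003 0.385 0 0 0;0.4 0.058 0.003 0.385 0 0 0", squeeze=40)

```text
time_s: 60.68
tcp_pos: [0.5459, -0.1272, 0.0023]
ee_rot: [0.694, 0.72, -0.0, 0.0]
ft_force: [1.2, -0.2, 0.4]
opening: 0.0495
gripper_force: 40.0
```

send_rows(series="0.4 0 0 -0.2 0 0 0;0.4 0 0 -0.4 0 0 0;0.4 0 0 -0.6 0 0 0;0.4 0 0 -0.6 0 0 0")

```text
time_s: 61.18
tcp_pos: [0.5491, -0.1284, 0.1263]
ee_rot: [0.694, 0.72, 0.002, 0.004]
ft_force: [0.1, -0.1, -0.4]
opening: 0.0496
gripper_force: 40.0
```

send_rows(series="0.4 0.33 0.022 -0.12 0 0 0;0.4 0.67 0.044 -0.25 0 0 0;0.4 0.67 0.044 -0.25 0 0 0;0.4 0.67 0.044 -0.25 0 0 0")

```text
time_s: 61.68
tcp_pos: [0.5492, 0.0077, 0.1713]
ee_rot: [0.693, 0.721, -0.001, -0.0]
ft_force: [0.9, 0.7, -0.9]
opening: 0.0496
gripper_force: 40.0
```

send_rows(series="0.4 0.33 0.022 0 0 0 0;0.4 0.67 0.044 0 0 0 0;0.4 0.67 0.044 0 0 0 0;0.4 0.67 0.044 0 0 0 0;0.4 0.67 0.044 0 0 0 0;0.4 0.67 0.044 0 0 0 0;0.4 0.67 0.044 0 0 0 0")

```text
time_s: 62.55
tcp_pos: [0.5537, 0.1402, 0.1723]
ee_rot: [0.694, 0.72, 0.0, 0.0]
ft_force: [0.5, 0.2, -0.7]
opening: 0.0498
gripper_force: 40.0
```

```bash
python3 -c "
from h import *
held(.0045)
im=cv2.imread('pics/held.png');print(im[155:185,315:325].mean(1).round()[:,0].astype(int))"
```

```text
[0.55368448 0.14016097 0.17231582] 62.55 1.6065881510050208 0.04984181899170877
held (0.5538, 0.1519, 50, 86, -88, array([320., 210.])) centre y 0.14990000000000003
0.002 0.004 0.279 0.000 0.000 -0.001  rows 0.9 
0.000 0.000 0.158 0.000 0.000 0.000  rows 0.5 
0.000 0.000 -0.575 0.000 0.000 0.000  rows 1.8 
[81 79 79 79 80 80 78 78 83 89 88 89 88 82 68 58 68 80 86 87 87 88 87 87
 87 87 87 87 87 87]
```

send_rows(series="0.4 -0.005 0.003 0.1 0 0 0;0.4 -0.005 0.003 0.23 0 0 0;0.4 -0.005 0.003 0.27 0 0 0;0.4 -0.005 0.003 0.3 0 0 0;0.4 -0.005 0.003 0.33 0 0 0;0.4 -0.005 0.003 0.36 0 0 0;0.4 -0.005 0.003 0.39 0 0 0;0.4 -0.005 0.003 0.41 0 0 0;0.4 -0.005 0.003 0.425 0 0 0;0.4 -0.005 0.003 0.425 0 0 0;0.4 -0.005 0.003 0.425 0 0 0")

```text
time_s: 63.98
tcp_pos: [0.5546, 0.1405, 0.0886]
ee_rot: [0.694, 0.72, 0.0, 0.0]
ft_force: [-3.1, 0.8, 5.0]
opening: 0.0493
gripper_force: 40.0
```

send_rows(series="0.65 0 0 0 0 0 0;0.65 0 0 0 0 0 0;0.65 0 0 0 0 0 0;0.65 0 0 -0.15 0 0 0;0.65 0 0 -0.32 0 0 0;0 0 0 -0.32 0 0 0;0 0 0 -0.32 0 0 0;0 0 0 -0.32 0 0 0;0 0 0 -0.32 0 0 0;0 0 0 -0.32 0 0 0;0 0 0 -0.32 0 0 0;0 0 0 -0.32 0 0 0")

```text
time_s: 65.47
tcp_pos: [0.5541, 0.1403, 0.1512]
ee_rot: [0.694, 0.72, 0.0, 0.0]
ft_force: [-0.2, -0.2, -0.0]
opening: 0.0003
gripper_force: 0.0
```

```bash
python3 -c "
from h import *
o=bot.get_obs();print(o['tcp_pos'],o['opening'])
plan([(.554,.1405,.095,1.608)])"
```

```text
[0.55414349 0.14027503 0.15122376] 0.00027756115451217975
0.001 -0.001 0.281 0.000 0.000 0.000  rows 0.9
```

send_rows(series="0 0 0 0.1 0 0 0;0 0 0 0.2 0 0 0;0 0 0 0.23 0 0 0;0 0 0 0.25 0 0 0;0 0 0 0.27 0 0 0;0 0 0 0.282 0 0 0;0 0 0 0.282 0 0 0")

```text
time_s: 66.35
tcp_pos: [0.5547, 0.1403, 0.0956]
ee_rot: [0.694, 0.72, 0.001, 0.0]
ft_force: [-1.0, 0.6, 4.2]
opening: 0.0002
gripper_force: 2.1
```

send_rows(series="0 0 0 -0.1 0 0 0;0 0.11 0 -0.1 0 0 0;0 0.11 0 -0.03 0 0 0;0 0.11 0 0 0 0 0;0 0.11 0 0 0 0 0;0 -0.1 0 -0.1 0 0 0;0 -0.1 0 -0.1 0 0 0;0 -0.1 0 -0.03 0 0 0;0 -0.1 0 0 0 0 0;0 -0.1 0 0 0 0 0;0 -0.1 0 -0.2 0 0 0;0 -0.1 0 -0.5 0 0 0")

```text
time_s: 67.85
tcp_pos: [0.5514, 0.1209, 0.1921]
ee_rot: [0.693, 0.72, -0.003, -0.004]
ft_force: [0.5, -0.3, 0.4]
opening: 0.0007
gripper_force: 0.0
```

send_rows(series="0.65 -0.3 -0.03 -0.33 0 0 0;0.65 -0.3 -0.03 -0.33 0 0 0;0.65 -0.3 -0.03 -0.33 0 0 0;0.65 -0.3 -0.03 -0.33 0 0 0;0.65 -0.3 -0.03 -0.33 0 0 0")

```text
time_s: 68.47
tcp_pos: [0.5498, 0.0611, 0.2585]
ee_rot: [0.693, 0.721, -0.001, -0.002]
ft_force: [-0.3, 0.6, -0.5]
opening: 0.0467
gripper_force: 0.0
```

```bash
python3 -c "
from h import *
catches();mouth();look()
im=cv2.imread('pics/mouth.png');cv2.imwrite('pics/mc.png',cv2.resize(im[20:190,220:440],(792,600),interpolation=2))
plan([(.5486,.17,.24,.5),(.5486,.2803,.2,-.5629),(.5486,.2803,.1115,-.5629)])"
```

```text
[0.54979621 0.06114458 0.25848586] 68.475
tip edges [(1, np.float64(40.25), array([101., 101.,  68.,  36.])), (-1, np.float64(40.25), array([117., 116.,  70.,  35.]))]
[0.55003809 0.06108959 0.25884752] 68.525
in mouth (0.5542, 0.1401, 52, 89, -88, array([328., 118.]))
(0, 43, 0.104) (np.int64(328), np.int64(77)) [ 17.  35. 134.]
(0, -43, 0.104) (np.int64(328), np.int64(157)) [ 18.  34. 108.]
(0, 30, 0.1) (np.int64(328), np.int64(90)) [ 21. 102. 238.]
(0, -30, 0.1) (np.int64(328), np.int64(146)) [ 15. 117. 158.]
(0.4516, -0.3963, 22, 100, 82, array([418., 224.]))
(0.5452, -0.2736, 65, 67, 76, array([382., 198.]))
0.546 0.012 0.098 -0.001 0.001 0.706  rows 5.9 
0.264 -0.484 0.200 0.000 0.000 0.677  rows 5.7 
0.000 0.000 0.443 0.000 0.000 0.000  rows 1.4
```

View pics/mc.png

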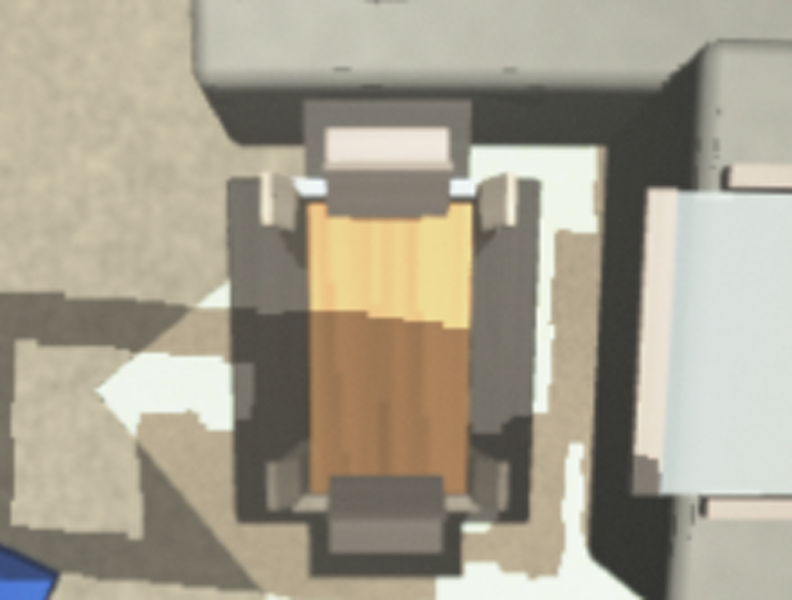

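The fifth blank is under both catches (crop rows 205 and 490), and only the square and the strip remain on the mat. Now I'll turn the selector back.

send_rows(series="1 0.55 0.01 0.1 0 0 0.7;1 0.55 0.01 0.1 0 0 0.7;1 0.55 0.01 0.1 0 0 0.7;1 0.55 0.01 0.1 0 0 0.7;1 0.55 0.01 0.1 0 0 0.7;1 0.55 0.01 0.1 0 0 0.7;1 0.55 0.01 0.1 0 0 0.7;1 0.55 0.01 0.1 0 0 0.7")

```text
time_s: 69.62
tcp_pos: [0.5488, 0.1702, 0.2406]
ee_rot: [0.967, 0.253, -0.0, -0.0]
ft_force: [-1.0, -0.2, 0.5]
opening: 0.0939
gripper_force: 0.0
```

send_rows(series="1 0.26 -0.48 0.2 0 0 0.68;1 0.26 -0.48 0.2 0 0 0.68;1 0.26 -0.48 0.2 0 0 0.68;1 0.26 -0.48 0.2 0 0 0.68;1 0.26 -0.48 0.2 0 0 0.68;1 0.26 -0.48 0.2 0 0 0.68;1 0.26 -0.48 0.2 0 0 0.68;1 0.26 -0.48 0.2 0 0 0.68;1 0.26 -0.48 0.2 0 0 0.68")

```text
time_s: 70.75
tcp_pos: [0.5476, 0.2792, 0.2008]
ee_rot: [0.961, -0.275, -0.0, 0.0]
ft_force: [-0.0, 0.2, -0.0]
opening: 0.0939
gripper_force: 0.0
```

```bash
python3 -c "
from h import *
plan([(.5486,.2803,.112,-.5629)]);print(bot.get_obs()['tcp_pos'])"
```

```text
0.001 -0.007 0.444 0.000 0.000 0.003  rows 1.4 
[0.54764409 0.27924832 0.2008121 ]
```

send_rows(series="1 0 -0.006 0.22 0 0 0;1 0 -0.006 0.445 0 0 0;1 0 -0.006 0.445 0 0 0;0 0 -0.006 0.445 0 0 0;0 0 -0.006 0.445 0 0 0;0 0 -0.006 0.445 0 0 0;0 0 -0.006 0.445 0 0 0;0 0 -0.006 0.445 0 0 0;0 0 -0.006 0.445 0 0 0;0 0 -0.006 0.445 0 0 0;0 0 -0.006 0.445 0 0 0;0 0 -0.006 0.445 0 0 0", squeeze=25)

```text
time_s: 72.25
tcp_pos: [0.5483, 0.2804, 0.1118]
ee_rot: [0.961, -0.276, -0.0, -0.0]
ft_force: [0.6, 0.1, -0.3]
opening: 0.014
gripper_force: 25.0
```

send_rows(series="0 0 0 0 0 0 0;0 0 0 0 0 0 -0.1;0 0 0 0 0 0 -0.2;0 0 0 0 0 0 -0.3;0 0 0 0 0 0 -0.4;0 0 0 0 0 0 -0.5;0 0 0 0 0 0 -0.6;0 0 0 0 0 0 -0.7;0 0 0 0 0 0 -0.765;0 0 0 0 0 0 -0.765;0 0 0 0 0 0 -0.765")

```text
time_s: 73.62
tcp_pos: [0.5484, 0.2817, 0.1118]
ee_rot: [0.949, 0.315, 0.001, -0.001]
ft_force: [0.8, 5.4, -2.0]
opening: 0.0139
gripper_force: 25.0
```

send_rows(series="0.5 0 0 0 0 0 0;0.5 0 0 0 0 0 0;0.5 0 0 0 0 0 0;0.5 0 0 0 0 0 0;0.5 0 0 -0.22 0 0 0;0.5 0 0 -0.44 0 0 0;0.5 0 0 -0.6 0 0 0;0.5 0 0 -0.6 0 0 0;0.5 0 0 -0.6 0 0 0")

```text
time_s: 74.75
tcp_pos: [0.5474, 0.2799, 0.2302]
ee_rot: [0.949, 0.316, -0.001, 0.0]
ft_force: [0.1, -0.6, 0.0]
opening: 0.047
gripper_force: 0.0
```

```bash
python3 -c "
from h import *
o=bot.get_obs();print(o['tcp_pos'],o['time_s'],o['ft_force'],2*np.arctan2(o['ee_rot'][1],o['ee_rot'][0]))
im=bot.snapshot('wrist')[:,:,::-1];t=bot.snapshot('scene')[:,:,::-1]
a=cv2.resize(im[60:360,140:520],(507,400));cv2.imwrite('pics/end.png',np.vstack([a[:400],cv2.resize(t[140:255,345:490],(507,200),interpolation=2)]));look()"
```

```text
[0.54742657 0.27987959 0.23015231] 74.75 [ 0.08894121 -0.62742869  0.04050123] 0.6420909711168531
(0.4516, -0.3963, 21, 100, 82, array([418., 224.]))
(0.5458, -0.2735, 66, 67, 78, array([382., 198.]))
```

View pics/end.png

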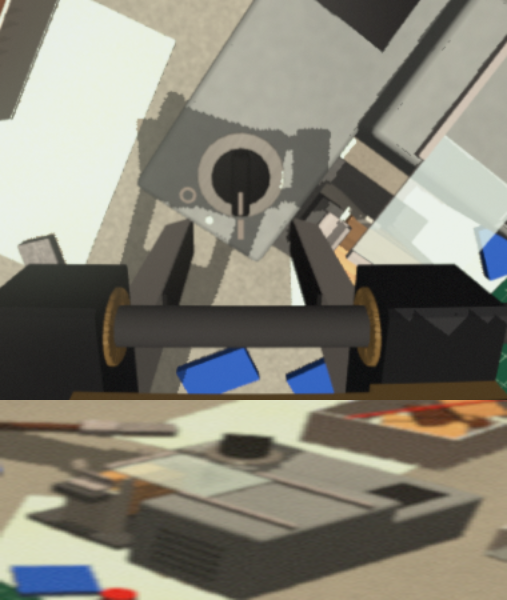

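The pointer at (240,200) lines up with the bar mark at (240,230). The shutter is closed over the magazine and the arm is clear.

```bash
python3 -c "
from bench import bot
print(bot.hand_in())"
```

```text
the job is handed in; nothing more can be done
None
```

I pressed all five blanks under both catches, turned the selector back to run with the shutter closed, left both off-cuts on the mat, and handed the job in at about 75 s; the hand-in call returned no verdict.

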